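# Fold up the spares tray, pack the loose parts and close it

### The job

Fold all four sides of the cardboard tray fully upright, then lay every brown mica capacitor and every silver crystal holder from the shelf inside it (and nothing else), and last press the grey lid down until it sits level and fully home on the tray's rim, its sealing ring squashed flat. Leave the insulator, the ferrite ring, the copper bar and the spanner as they are.

Things in the scene. Friction and masses are not known exactly. Their poses are not given: they have to be found in the camera images.
- tray: fold-up cardboard parts tray: flat base 104 (its x) x 186 (its y, the long way) x 4 thick, fixed to the shelf; origin at the centre of the base's underside, z up. Four sides are hinged along its edges; folded up they make an open box, inside about 96 x 178, rim 47 above the shelf
- side_far (a joint): fold angle of the cardboard side hinged on the tray's +x edge: 0 flat and pointing outwards, 1.57 upright, stop at 1.62 (a touch inwards); starts half raised (0.5 to 0.95). Hinge line at the edge, 2 above the shelf; panel 45 from hinge to free edge, 186 wide, 4 thick; a stiff crease holds it wherever it is left; push it up from outside, under its free edge
- side_far_edge (a point): middle of the free edge of the side on the tray's +x edge, 45 mm from its hinge; x points from hinge to free edge, y along the edge, z to the face that becomes the inside
- side_near (a joint): fold angle of the cardboard side hinged on the tray's -x edge: 0 flat and pointing outwards, 1.57 upright, stop at 1.62 (a touch inwards); starts half raised (0.5 to 0.95). Hinge line at the edge, 2 above the shelf; panel 45 from hinge to free edge, 186 wide, 4 thick; a stiff crease holds it wherever it is left; push it up from outside, under its free edge
- side_near_edge (a point): middle of the free edge of the side on the tray's -x edge, 45 mm from its hinge; x points from hinge to free edge, y along the edge, z to the face that becomes the inside
- side_left (a joint): fold angle of the cardboard side hinged on the tray's +y edge: 0 flat and pointing outwards, 1.57 upright, stop at 1.62 (a touch inwards); starts half raised (0.5 to 0.95). Hinge line at the edge, 2 above the shelf; panel 45 from hinge to free edge, 94 wide, 4 thick; a stiff crease holds it wherever it is left; push it up from outside, under its free edge
- side_left_edge (a point): middle of the free edge of the side on the tray's +y edge, 45 mm from its hinge; x points from hinge to free edge, y along the edge, z to the face that becomes the inside
- side_right (a joint): fold angle of the cardboard side hinged on the tray's -y edge: 0 flat and pointing outwards, 1.57 upright, stop at 1.62 (a touch inwards); starts half raised (0.5 to 0.95). Hinge line at the edge, 2 above the shelf; panel 45 from hinge to free edge, 94 wide, 4 thick; a stiff crease holds it wherever it is left; push it up from outside, under its free edge
- side_right_edge (a point): middle of the free edge of the side on the tray's -y edge, 45 mm from its hinge; x points from hinge to free edge, y along the edge, z to the face that becomes the inside
- lid: loose grey lid: flange 112 (x) x 194 (y) x 4, black bar handle on top 14 (x) x 70 (y) x 28 high. Tapered skirt below, 12 deep, 94 x 176 at the flange, 82 x 164 at its foot, a light press fit inside the sides; black sealing ring under the flange. Origin: centre of the skirt's foot; flange top 16, handle top 44 above. Seated: origin 35 above the tray's, y along the tray's y (either way)
- seal (a joint): thickness lost by the black rubber sealing ring under the lid's flange (m): 0 as new, 4 mm thick, the lid then stands 4 mm proud on the rim; 0.004 squashed flat, flange down on the rim. Takes a firm push of about 6 to 15 N on the handle and stays squashed
- cap0: brown mica transmitting capacitor, flat block 42 (x) x 28 (y) x 18 high with two brass terminals on top, 40 g; origin at the centre of its underside (may be absent)
- cap1: brown mica transmitting capacitor, flat block 42 (x) x 28 (y) x 18 high with two brass terminals on top, 40 g; origin at the centre of its underside (may be absent)
- cap2: brown mica transmitting capacitor, flat block 42 (x) x 28 (y) x 18 high with two brass terminals on top, 40 g; origin at the centre of its underside (may be absent)
- xtal0: silver crystal holder, flat rounded metal can 34 (x) x 22 (y) x 13 high with two short pins at its +x end, 25 g; origin at the centre of its underside (may be absent)
- xtal1: silver crystal holder, flat rounded metal can 34 (x) x 22 (y) x 13 high with two short pins at its +x end, 25 g; origin at the centre of its underside (may be absent)
- xtal2: silver crystal holder, flat rounded metal can 34 (x) x 22 (y) x 13 high with two short pins at its +x end, 25 g; origin at the centre of its underside (may be absent)
- insulator: bystander: white porcelain stand-off insulator, 24 diameter, 26 high, among the parts; not to be packed; origin under its centre
- toroid: bystander: black ferrite ring 30 diameter, 10 high, lying flat among the parts; not to be packed; origin under its centre
- ground_bar: bystander: copper grounding bar 25 x 220 (y) x 12, at the back; origin under its centre
- spanner: bystander: steel spanner 160 long, at the back right
Not all that is in view belongs to the job. There is more than one size of the lid; the job needs the largest.

How it is judged:
By the outcome, as a careful person would: the job done as asked, in the order asked, and still so for the second after the job is handed in, with the robot touching nothing.
Of cap0, cap1, cap2, xtal0, xtal1, xtal2 only 3 to 5 are there at a start; the rules pass over those that are not, and their reading is None.
At some moment in a run one of cap0, cap1, cap2, xtal0, xtal1, xtal2 may be knocked a few centimetres aside while the robot is not near it.
Once in a run the grip may slacken for a moment while it holds something.
It also fails if it takes over 210 s, if anything falls off the work surface, if the arm or the gripper's body presses on something with over 40 N, if the wrist force passes 120 N, or if a joint passes its speed limit or range.

### The arm

A 6-joint arm with a two-finger parallel gripper is mounted at the origin on the work surface. World frame = base frame: x ahead of the robot, y to its left, z up, the work surface at z = 0. Lengths are in mm, angles in rad, forces in N, time in s.
With the tool pointing down it reaches from about 325 to 1000 mm from the base axis. Payload 5.1 kg.
Tool frame: the origin (TCP) lies at the very end of the fingers, on their centre line; the grasp point (between the pads) lies 19 mm behind it (r.pinch_z is the distance from the TCP to the grasp point, in mm); z points along the fingers, y is the line along which they close (so a half turn about z gives the same grasp; the last joint's range is limited). The gripper opens to 85 mm and grips with 20 to 120 N. Pads are 22 mm wide; open, the fingers measure 114 mm over their backs; the gripper's body (76 mm by 85 mm) begins 54 mm behind the grasp point. The pads swing forward as they close: fully open they stand 13 mm farther back than shut.
Start: joints at [-1.185, 0.124, 1.65, -0, 1.367, -0.083], TCP at [293.648, -579.876, 231.322] pointing down, gripper open.
Joint ranges: [-2.61, 2.61], [-1.02, 2.33], [0.03, 2.71], [-1.35, 4.49], [0.32, 2.68], [-2.91, 2.91]. Speed limits (rad/s): [2.57, 2.57, 3.14, 3.14, 3.14, 3.14].

### API

Orientations are given as a unit quaternion [w, x, y, z].
In Python, from rig import r gives the robot as it stands.
- The arm moves only by the tool move_arm, never from a script. Its arguments are lists of equal length, an entry for each row: "dp": the shift along the tool's x, y, z scaled (see below), a list of three; "dr": the turn, a rotation vector about the tool's x, y, z scaled (see below), a list of three; "fingers": the opening, from 0 (shut) to 1 (fully open). A call has 1 to 10 rows; each row shifts and turns the commanded pose from where the row before left it, along the tool's axes as they then stand; what a row does not reach is not made up. The controller multiplies each number of a shift by 25 mm and each number of a turn by 0.08 rad. A row lasts 1/12 s, in which the tool goes at most 41.7 mm and 7.16 degrees, less where a joint would pass 70% of its speed; a pose out of reach is approached as far as the arm can. A call with a number of a shift or a turn outside -1 to 1 is refused whole. A call with a gripper value outside its range is refused whole. The fingers move at their own pace and stop on an object; the grip force is fixed at half the most. Time passes only in rows, so rows that do not move let the fingers close. It gives the time, the measured TCP pose, the force, the opening and the grip force at its end, in the units of the state.
- r.read_state(): the state, without advancing time (a new reading comes with each control period).
- r.camera(name): name is "scene" or "top"; returns the picture (420x560x3 uint8, red, green, blue); there is no depth.
- r.calibration(name): a dict with "K" (3x3 intrinsics, pixels), "extrinsics" (4x4, takes a point from world to camera coordinates). Camera axes: x right, y up, looking along -z (the intrinsics and any distortion apply to the point x, -y, -z); pixel columns grow to the right and rows downward; lengths in mm; the calibration is good to about 2 mm. A picture is of the moment at which its call begins. calibration takes no time and is no camera call.
- r.close_job(): hands the job in; it is judged then, once.
The state is a dict: "t": time; "joint_positions": joint angles; "qd": joint speeds; "effort": joint torques, N m; "position": TCP position; "tool_rot": TCP orientation; "wrist_force": force on the tool from outside, world axes, zero at the start; "wrist_torque": the same for the moment, N m; "finger_gap": finger opening in mm; "finger_force": force on a finger pad.
Only numpy, scipy, OpenCV 4.12 (cv2) and the standard library are available. Lean on these libraries where they do the work, as an engineer would, in place of code of your own. Each camera call takes 0.05 s, during which the arm holds its last target. There are 200 camera calls.

## Working session

There is one attempt and no reset: what is moved stays moved. The work goes in short steps, Python scripts to look and compute and a tool call to move; the robot and the scene stay as the last step left them, time stands still between calls to the robot, and variables do not carry over. Pictures are saved under pics/ and viewed, at most 14 in all, crops included, and the job is handed in when it is done.

Besides the shell and the picture viewer there is one more tool, called after ">>>" as name(argument=value, ...) on one line, values as JSON. move_arm: Moves the arm, as the interface text tells. Shifts and turns lie within -1 to 1; 1 stands for 25 mm of shift or 0.08 rad of turn. Its arguments: {"type":"object","properties":{"dp":{"type":"array"},"dr":{"type":"array"},"fingers":{"type":"array"}},"required":["dp","dr","fingers"]}

```bash
ls; mkdir -p pics; cat > h.py <<'E'
import numpy as np, cv2
from rig import r
def snap(n,f=None):
    im=np.ascontiguousarray(r.camera(n)[:,:,::-1])
    if f: cv2.imwrite('pics/'+f,im)
    return im
def proj(n,P):
    c=r.calibration(n);P=np.atleast_2d(P).astype(float)
    q=(c['extrinsics']@np.c_[P,np.ones(len(P))].T)[:3]
    q=c['K']@np.array([q[0],-q[1],-q[2]]);return (q[:2]/q[2]).T
def ray(n,u,v):
    c=r.calibration(n);E=c['extrinsics'];d=np.linalg.inv(c['K'])@[u,v,1]
    d=np.array([d[0],-d[1],-d[2]]);R=E[:3,:3]
    return -R.T@E[:3,3],R.T@d
def onz(n,u,v,z):
    o,d=ray(n,u,v);return o+d*(z-o[2])/d[2]
def tri(a,b):
    o1,d1=ray('scene',*a);o2,d2=ray('top',*b)
    s=np.linalg.lstsq(np.c_[d1,-d2],o2-o1,rcond=None)[0]
    p,q=o1+d1*s[0],o2+d2*s[1];return (p+q)/2,np.linalg.norm(p-q)
def st():
    s=r.read_state();print({k:np.round(s[k],3).tolist() for k in ('t','position','tool_rot','wrist_force','finger_gap','finger_force','joint_positions')})
E
python3 - <<'E'
from h import *
for n in('scene','top'):
    im=snap(n,n+'0.png');c=r.calibration(n);print({k:np.round(v,3).tolist() if hasattr(v,'__len__') and not isinstance(v,str) else v for k,v in c.items()})
a=cv2.imread('pics/scene0.png');b=cv2.imread('pics/top0.png')
cv2.imwrite('pics/scene0b.png',cv2.resize(a,(800,600)));cv2.imwrite('pics/top0b.png',cv2.resize(b,(800,600)))
st();print(r.pinch_z)
E
```

```text
pics
{'K': [[526.88, 0.0, 279.665], [0.0, 526.88, 207.534], [0.0, 0.0, 1.0]], 'extrinsics': [[-0.81, 0.586, 0.017, 416.51], [-0.395, -0.567, 0.723, 171.762], [0.433, 0.579, 0.691, -1462.253], [0.0, 0.0, 0.0, 1.0]]}
{'K': [[480.577, 0.0, 277.056], [0.0, 480.577, 210.741], [0.0, 0.0, 1.0]], 'extrinsics': [[-0.026, -1.0, 0.011, 20.116], [0.994, -0.024, 0.108, -543.272], [-0.108, 0.013, 0.994, -1380.119], [0.0, 0.0, 0.0, 1.0]]}
{'t': 0.1, 'position': [293.425, -579.361, 230.178], 'tool_rot': [-0.001, 0.973, 0.232, -0.0], 'wrist_force': [0.146, 0.575, -0.454], 'finger_gap': 85.646, 'finger_force': 0.0, 'joint_positions': [-1.185, 0.124, 1.652, 0.0, 1.368, -0.083]}
18.700000000000003
```

View pics/scene0b.png

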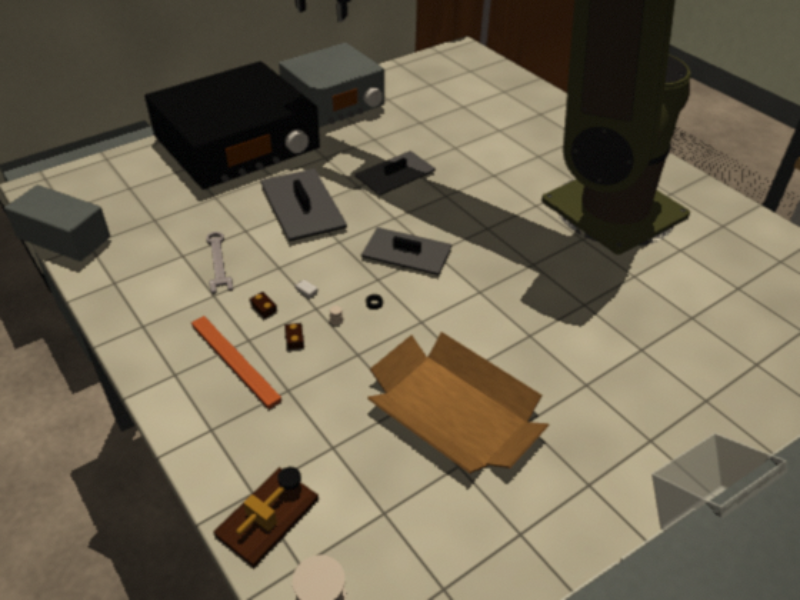

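View pics/top0b.png

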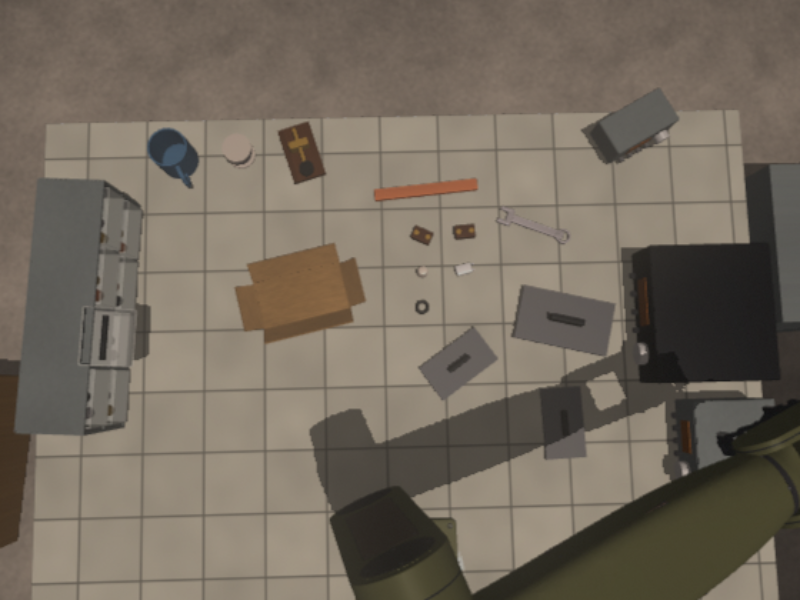

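The scene view shows the half-folded tray at about (460,400). It also shows two brown caps at (263,304) and (294,336), one silver crystal at (307,288), the insulator at (336,315), the toroid at (374,301) and three grey lids. In the top view the lids are at (564,320), (458,362) and (564,422); the one at (564,320) looks largest. Next I'll measure these and confirm with an enlarged crop.

```bash
cat > m.py <<'E'
from h import *
def masks(im):
    hsv=cv2.cvtColor(im,cv2.COLOR_BGR2HSV).astype(int);H,S,V=hsv[...,0],hsv[...,1],hsv[...,2]
    return H,S,V
def comps(m,amin,amax,roi=None):
    n,l,s,c=cv2.connectedComponentsWithStats(m.astype(np.uint8),connectivity=8);o=[]
    for i in range(1,n):
        if amin<=s[i,4]<=amax:
            ct=cv2.findContours((l==i).astype(np.uint8),0,2)[0][0]
            o.append((c[i],s[i,4],cv2.minAreaRect(ct),ct))
    return o
E
python3 - <<'E'
from m import *
t=cv2.imread('pics/top0.png');s=cv2.imread('pics/scene0.png')
a=cv2.resize(t[160:250,155:265],(400,327),interpolation=cv2.INTER_CUBIC)
b=cv2.resize(s[225:335,250:390],(400,314),interpolation=cv2.INTER_CUBIC)
c=cv2.resize(t[145:225,275:345],(262,300))
d=cv2.resize(t[190:330,285:435],(321,300)); 
o=np.zeros((600,800,3),np.uint8)
o[:300,:400]=cv2.resize(a,(400,300));o[:300,400:]=cv2.resize(b,(400,300))
o[300:,:262]=c;o[300:,270:591]=d
o[300:500,595:795]=cv2.resize(s[195:240,170:235],(200,200))
cv2.imwrite('pics/c1.png',o)
for n,im in(('top',t),('scene',s)):
    H,S,V=masks(im)
    for nm,m,lo,hi in(('card',(H>8)&(H<20)&(S>110)&(V>60),300,99999),('brown',(H<20)&(S>110)&(V<85),20,500),('grey',(S<40)&(V>50)&(V<115),300,6000),('white',(S<45)&(V>170),10,200)):
        for q in comps(m,lo,hi): print(n,nm,q[0].round(1),q[1],np.round(q[2][0],1),np.round(q[2][1],1),round(q[2][2]),onz(n,*q[0],10).round())
for p in((210,205),(230,200)): print(t[p[1],p[0]])
E
```

```text
top card [297.5 132.4] 582 [297.6 132.4] [ 8.2 71.8] 84 [783. -62.  10.]
top card [209.3 204.9] 4103 [209.2 204.8] [56.  85.9] 76 [568. 207.  10.]
top card [  6.2 319.4] 1358 [  9.5 322.5] [119.  19.] 90 [250. 796.  10.]
top brown [211.   91.9] 38 [211.2  92.1] [9.8 6.6] 72 [915. 198.  10.]
top brown [201.8  94.1] 35 [201.9  94.1] [8.  5.6] 76 [909. 226.  10.]
top brown [450.5 212.2] 164 [450.2 210.6] [33.   5.8] 86 [ 529. -511.   10.]
top brown [480.  305.3] 129 [480. 305.] [ 6. 22.] 0 [ 253. -580.   10.]
top grey [443.   87.3] 1664 [443.7  88.9] [34.4 61.3] 63 [ 914. -513.   10.]
top grey [550.6 164.9] 1930 [548.5 170. ] [112.  21.] 90 [ 665. -824.   10.]
top grey [394.4 224. ] 2448 [394.4 223.9] [66.7 38. ] 11 [ 497. -342.   10.]
top grey [320.2 254.2] 1365 [320.1 254.3] [29.4 48.2] 53 [ 414. -117.   10.]
top grey [393.3 294.8] 1402 [387.8 293. ] [56.  42.8] 84 [ 290. -327.   10.]
top grey [505.5 296.8] 1474 [514.5 302.4] [47.7 58. ] 86 [ 276. -657.   10.]
top white [324.6 188. ] 49 [324.6 188.2] [5.1 9.2] 72 [ 611. -138.   10.]
scene card [165.5 253.3] 977 [165.  252.6] [82.6 12.
[... 574 characters left out ...]
.5] 161 [184. 213.] [17.  11.3] 45 [ 690. -140.   10.]
scene brown [205.5 235.4] 156 [205.5 235.5] [17. 11.] 90 [684. -50.  10.]
scene brown [174.6 269.5] 68 [168.6 264.7] [62.   9.5] 38 [788.  -2.  10.]
scene brown [337.2 326.2] 57 [337.2 326.6] [45.1  8.2] 4 [597. 305.  10.]
scene grey [231.4  46.2] 1349 [231.6  46.3] [27.1 67. ] 74 [ 153. -787.   10.]
scene grey [ 54.  107.1] 726 [ 54.4 107.2] [  7.1 108.8] 73 [ 788. -755.   10.]
scene grey [211.4 143. ] 1371 [211.7 142.4] [52.3 39.4] 63 [ 497. -341.   10.]
scene grey [ 36.8 145.6] 1138 [ 36.1 145.3] [62.7 23.8] 19 [ 888. -597.   10.]
scene white [214.1 200. ] 61 [214.1 199.9] [11.1  5.8] 34 [ 608. -140.   10.]
[ 64  97 129]
[ 67  99 130]
```

View pics/c1.png

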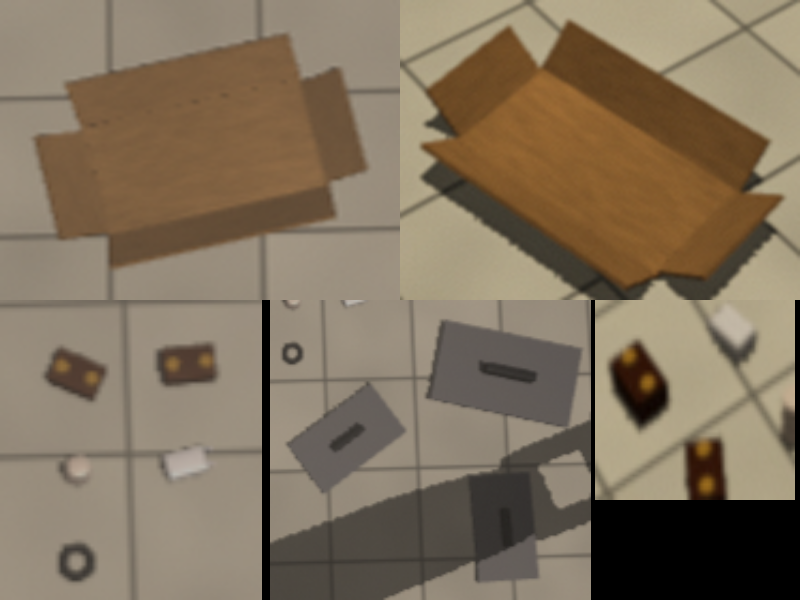

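The crops confirm that the lid at top pixel (394,224) is the job's lid: its blob is about 67x38 px, roughly 192x109 mm, against about 139x85 mm for the other two. The parts are two caps, one crystal, the insulator and the toroid. I'll triangulate the tray's panel tips next.

```bash
python3 - <<'E'
from m import *
T=lambda x,y:(155+x/3.636,160+y/3.333); Sx=lambda x,y:(250+(x-400)/2.857,225+y/2.727)
tp=dict(fp=((66,83),(628,286)),fm=((288,34),(421,145)),np_=((111,268),(769,143)),nm=((336,217),(569,20)),rp=((341,69),(427,92)),rm=((368,170),(509,27)),lp=((36,136),(706,278)),lm=((60,238),(784,197)))
P={}
for k,(a,b) in tp.items():
    P[k],e=tri(Sx(*b),T(*a));print(k,P[k].round(1),round(e,1))
for c in((82,127),(297,83),(328,184),(108,236)): print(onz('top',*T(*c),4).round(1))
print(np.mean([onz('top',*T(*c),4) for c in((82,127),(297,83),(328,184),(108,236))],0))
for c in((541,69),(743,190),(660,273),(455,137)): print(onz('scene',*Sx(*c),4).round(1))
def yaw(a,b): d=P[a]-P[b];return np.degrees(np.arctan2(d[1],d[0])),np.linalg.norm(d)
print(yaw('fp','fm'),yaw('np_','nm'),yaw('rp','rm'),yaw('lp','lm'))
t=cv2.imread('pics/top0.png');s=cv2.imread('pics/scene0.png')
def info(n,im,cond,lo,hi,z):
    H,S,V=masks(im);g=im.astype(int)
    for q in comps(cond(H,S,V),lo,hi):
        w=onz(n,*q[2][0],z)
        if 250<w[0]<850 and abs(w[1])<450:
            bp=cv2.boxPoints(q[2]);b=np.array([onz(n,*p,z)[:2] for p in bp]);e=np.diff(b[:3],axis=0);L=np.hypot(*e.T);i=L.argmax()
            print(n,w.round(1),onz(n,*q[0],z).round(1),L.round(1),round(np.degrees(np.arctan2(e[i,1],e[i,0]))%180,1),q[0].round(1),q[1])
for z in(0,18):
  info('top',t,lambda H,S,V:(V<100)&(S>60)&(H<20),25,400,z)
  info('scene',s,lambda H,S,V:(V<100)&(S>60)&(H<20),25,400,z)
info('top',t,lambda H,S,V:(S<40)&(V>50)&(V<115),2000,3000,14)
info('scene',s,lambda H,S,V:(S<40)&(V>50)&(V<115),1200,1600,14)
for n,im in(('top',t),('scene',s)): info(n,im,lambda H,S,V:(S<45)&(V>150),10,200,13)
for n,im in(('top',t),('scene',s)): info(n,im,lambda H,S,V:(S<60)&(V<45),30,400,44)
E
```

```text
fp [626.  311.2  31.1] 3.5
fm [666.6 130.6  29.5] 1.5
np_ [462.8 274.7  32.6] 1.4
nm [502.9  94.1  35.2] 0.5
rp [633.8  88.7  28.5] 3.1
rm [543.2  68.6  29.5] 3.0
lp [579.5 335.7  30.6] 3.8
lm [489.3 316.1  31.9] 3.4
[591.6 302.4   4. ]
[627.3 125.3   4. ]
[535.3 101.4   4. ]
[493.2 281.6   4. ]
[561.84786258 202.6682763    4.        ]
[534.7 102.7   4. ]
[489.6 282.9   4. ]
[586.6 304.3   4. ]
[629.9 122.1   4. ]
(np.float64(102.67514315350302), np.float64(185.1088300858575)) (np.float64(102.51877559303584), np.float64(185.0345226228368)) (np.float64(12.470163986744861), np.float64(92.78117621326582)) (np.float64(12.210414905095075), np.float64(92.28267678020715))
top [ 691.9 -142.5    0. ] [ 691.6 -141.8    0. ] [42.  28.9] 95.1 [324.6 162.1] 106
top [686.4 -51.    0. ] [686.1 -50.3   0. ] [28.3 41.8] 65.1 [294.5 164.5] 101
top [505.7 171.8   0. ] [507.8 162.    0. ] [144.9  21.8] 102.7 [225.1 225. ] 287
scene [ 686.2 -150.1    0. ] [ 686.6 -148.9    0. ] [34.1 59.7] 93.7 [184.1 213.9] 192
scene [605.8 -53.4   0. ] [605.2 -54.    0. ] [21.1 23. ] 57.3 [234.6 223.2] 60
scene [680.1 
[... 5168 characters left out ...]
1.6] 179.4 [213.6 308.9] 20
scene [ 610.4 -136.5   13. ] [ 610.4 -136.8   13. ] [19.9 33.9] 105.3 [214.  200.2] 67
top [ 290.4 -323.7   44. ] [ 289.9 -323.5   44. ] [11.5 47.9] 177.0 [394.9 295.7] 77
scene [ 506.6 -323.9   44. ] [ 506.2 -325.1   44. ] [ 23.5 103.5] 75.3 [210.7 136.8] 133
scene [ 540.1 -213.9   44. ] [ 541. -215.   44.] [102.5   8.9] 166.7 [221.1 163. ] 68
scene [430.  -97.3  44. ] [429.9 -98.1  44. ] [35.8 52.4] 125.9 [284.3 171.4] 131
scene [461.5 -48.9  44. ] [461.2 -50.8  44. ] [  7.7 100.7] 125.5 [285.5 186.6] 58
scene [555.8 -14.3  44. ] [554.5 -15.5  44. ] [20.6 26.2] 55.2 [261.7 210.5] 42
scene [827.7 191.3  44. ] [827.4 190.4  44. ] [23.9 27.6] 59.6 [202.4 334.1] 154
```

```bash
cat > p.py <<'E'
from h import *
C=np.array([561.5,202.0]);Y=12.4
u=np.array([np.cos(np.radians(Y)),np.sin(np.radians(Y))]);v=np.array([-u[1],u[0]])
def tr(a,b,z,th=102.4): return (*(C+a*u+b*v),z,th)
def cur():
    s=r.read_state();w,x,y,z=s['tool_rot'];return (*s['position'],np.degrees(2*np.arctan2(y,x)))
def plan(*W,c=None):
    c=c or cur();print('now',np.round(c,1),'t',round(r.read_state()['t'],1))
    for w in W:
        t=np.radians(c[3]);d=np.subtract(w[:3],c[:3])
        l=np.array([d[0]*np.cos(t)+d[1]*np.sin(t),d[0]*np.sin(t)-d[1]*np.cos(t),-d[2]])/25
        n=max(1,int(np.ceil(abs(l).max()-.02)));dt=(w[3]-c[3]+180)%360-180
        print('to',np.round(w,1),'tot',l.round(2),'n',n,'each',(l/n).round(3),'| rz tot',round(-np.radians(dt)/.08,2));c=w
E
python3 - <<'E'
from p import *
plan(tr(-115,0,230),tr(-115,0,90),tr(-115,0,14),tr(-75,0,14))
E
```

```text
now [ 293.4 -579.4  230.2   26.9] t 0.1
to [449.2 177.3 230.  102.4] tot [ 1.923e+01 -2.419e+01  1.000e-02] n 25 each [ 0.769 -0.967  0.   ] | rz tot -16.48
to [449.2 177.3  90.  102.4] tot [0.  0.  5.6] n 6 each [0.    0.    0.933] | rz tot -0.0
to [449.2 177.3  14.  102.4] tot [0.   0.   3.04] n 4 each [0.   0.   0.76] | rz tot -0.0
to [488.2 185.9  14.  102.4] tot [-0.   1.6 -0. ] n 2 each [-0.   0.8 -0. ] | rz tot -0.0
```

>>> move_arm(dp=[[0.77,-0.97,0],[0.77,-0.97,0],[0.77,-0.97,0],[0.77,-0.97,0],[0.77,-0.97,0],[0.77,-0.97,0],[0.77,-0.97,0],[0.77,-0.97,0],[0.77,-0.97,0],[0.77,-0.97,0]], dr=[[0,0,0],[0,0,0],[0,0,0],[0,0,0],[0,0,0],[0,0,0],[0,0,0],[0,0,0],[0,0,0],[0,0,0]], fingers=[0,0,0,0,0,0,0,0,0,0])

```text
t: 0.93
position: [355.6, -274.9, 230.8]
tool_rot: [-0.0, 0.973, 0.232, -0.0]
wrist_force: [0.2, 0.8, 0.1]
finger_gap: 0.1
finger_force: 0.0
```

>>> move_arm(dp=[[0.77,-0.97,0],[0.77,-0.97,0],[0.77,-0.97,0],[0.77,-0.97,0],[0.77,-0.97,0],[0.77,-0.97,0],[0.77,-0.97,0],[0.77,-0.97,0],[0.77,-0.97,0],[0.77,-0.97,0]], dr=[[0,0,0],[0,0,0],[0,0,0],[0,0,0],[0,0,0],[0,0,0],[0,0,0],[0,0,0],[0,0,0],[0,0,0]], fingers=[0,0,0,0,0,0,0,0,0,0])

```text
t: 1.77
position: [417.7, 28.3, 231.0]
tool_rot: [0.0, 0.973, 0.232, -0.0]
wrist_force: [0.5, -0.9, -0.5]
finger_gap: -0.0
finger_force: 0.0
```

>>> move_arm(dp=[[0.77,-0.97,0],[0.77,-0.97,0],[0.77,-0.97,0],[0.77,-0.97,0],[0.77,-0.97,0],[0,0,0],[0,0,0],[0,0,0],[0,0,0],[0,0,0]], dr=[[0,0,0],[0,0,0],[0,0,0],[0,0,0],[0,0,0],[0,0,-1],[0,0,-1],[0,0,-1],[0,0,-1],[0,0,-1]], fingers=[0,0,0,0,0,0,0,0,0,0])

```text
t: 2.6
position: [448.7, 178.5, 230.7]
tool_rot: [-0.0, 0.906, 0.423, -0.001]
wrist_force: [-0.2, -0.7, -0.4]
finger_gap: 0.1
finger_force: 0.0
```

>>> move_arm(dp=[[0,0,0],[0,0,0],[0,0,0],[0,0,0],[0,0,0],[0,0,0],[0,0,0],[0,0,0],[0,0,0],[0,0,0]], dr=[[0,0,-1],[0,0,-1],[0,0,-1],[0,0,-1],[0,0,-1],[0,0,-1],[0,0,-1],[0,0,-1],[0,0,-1],[0,0,-1]], fingers=[0,0,0,0,0,0,0,0,0,0])

```text
t: 3.43
position: [448.7, 178.3, 230.7]
tool_rot: [-0.0, 0.67, 0.742, -0.0]
wrist_force: [0.5, -0.2, 0.1]
finger_gap: 0.1
finger_force: 0.0
```

>>> move_arm(dp=[[0,0,0],[0,0,0],[0,0,0],[0,0,0]], dr=[[0,0,-1],[0,0,-0.5],[0,0,0],[0,0,0]], fingers=[0,0,0,0])

```text
t: 3.77
position: [448.8, 178.3, 230.9]
tool_rot: [-0.0, 0.626, 0.779, -0.0]
wrist_force: [0.2, 0.5, -0.8]
finger_gap: 0.2
finger_force: 0.0
```

```bash
python3 - <<'E'
from p import *
st();plan(tr(-115,0,90),tr(-115,0,14),tr(-72,0,14))
E
```

```text
{'t': 3.767, 'position': [448.812, 178.305, 230.904], 'tool_rot': [-0.0, 0.626, 0.779, -0.0], 'wrist_force': [0.182, 0.539, -0.803], 'finger_gap': 0.236, 'finger_force': 0.0, 'joint_positions': [0.267, -0.256, 2.012, -0.0, 1.387, 0.05]}
now [448.8 178.3 230.9 102.4] t 3.8
to [449.2 177.3  90.  102.4] tot [-0.04  0.01  5.64] n 6 each [-0.007  0.001  0.939] | rz tot 0.01
to [449.2 177.3  14.  102.4] tot [0.   0.   3.04] n 4 each [0.   0.   0.76] | rz tot -0.0
to [491.2 186.5  14.  102.4] tot [-0.    1.72 -0.  ] n 2 each [-0.    0.86 -0.  ] | rz tot -0.0
```

>>> move_arm(dp=[[0,0,0.87],[0,0,0.87],[0,0,0.87],[0,0,0.87],[0,0,0.87],[0,0,0.87],[0,0,0.87],[0,0,0.87],[0,0,0.87],[0,0,0.87]], dr=[[0,0,0],[0,0,0],[0,0,0],[0,0,0],[0,0,0],[0,0,0],[0,0,0],[0,0,0],[0,0,0],[0,0,0]], fingers=[0,0,0,0,0,0,0,0,0,0])

```text
t: 4.6
position: [448.9, 178.4, 12.8]
tool_rot: [0.0, 0.626, 0.78, 0.0]
wrist_force: [1.1, 1.1, 0.4]
finger_gap: 0.0
finger_force: 0.0
```

>>> move_arm(dp=[[0,0,0],[0,0.2,0],[0,0.2,0],[0,0.2,0],[0,0.2,0]], dr=[[0,0,0],[0,0,0],[0,0,0],[0,0,0],[0,0,0]], fingers=[0,0,0,0,0])

```text
t: 5.02
position: [470.6, 183.2, 15.8]
tool_rot: [0.001, 0.626, 0.78, 0.001]
wrist_force: [-2.4, 0.6, 2.4]
finger_gap: 0.0
finger_force: 1.6
```

>>> move_arm(dp=[[0,0.2,0],[0,0.2,0],[0,0.2,0],[0,0.1,0],[0,0,0]], dr=[[0,0,0],[0,0,0],[0,0,0],[0,0,0],[0,0,0]], fingers=[0,0,0,0,0])

```text
t: 5.43
position: [486.6, 186.7, 14.0]
tool_rot: [0.0, 0.626, 0.78, 0.0]
wrist_force: [-0.0, -0.2, 0.6]
finger_gap: -0.0
finger_force: 0.0
```

```bash
python3 - <<'E'
from p import *
st();p=np.array(cur()[:2])-C;print(p@u,p@v)
t=snap('top');s=snap('scene')
o=np.hstack([cv2.resize(t[160:250,155:265],(400,300)),cv2.resize(s[225:335,250:390],(400,300))]);cv2.imwrite('pics/f1.png',o)
E
```

```text
{'t': 5.433, 'position': [486.599, 186.691, 14.046], 'tool_rot': [0.0, 0.626, 0.78, 0.0], 'wrist_force': [-0.023, -0.199, 0.594], 'finger_gap': -0.026, 'finger_force': 0.0, 'joint_positions': [0.263, 0.085, 2.092, -0.0, 0.963, 0.045]}
-76.4411182032072 1.1320136285596707
```

View pics/f1.png

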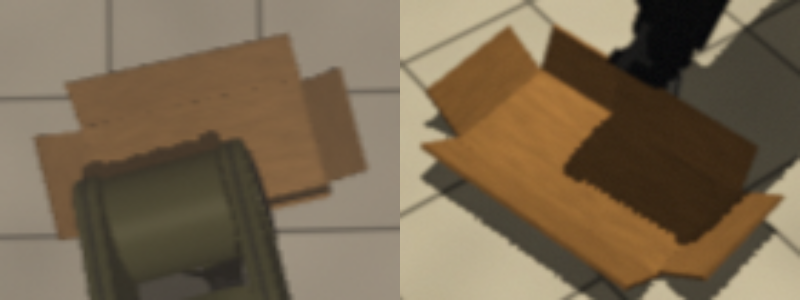

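The near panel is rising with the push and nothing else has moved. I'll continue to the stop.

>>> move_arm(dp=[[0,0.15,0],[0,0.15,0],[0,0.1,0],[0,0,0]], dr=[[0,0,0],[0,0,0],[0,0,0],[0,0,0]], fingers=[0,0,0,0])

```text
t: 5.87
position: [496.1, 188.8, 14.0]
tool_rot: [0.0, 0.626, 0.78, 0.0]
wrist_force: [0.4, 0.9, -0.8]
finger_gap: -0.1
finger_force: 0.0
```

>>> move_arm(dp=[[0,0.08,0],[0,0,0]], dr=[[0,0,0],[0,0,0]], fingers=[0,0])

```text
t: 6.03
position: [497.7, 189.2, 13.8]
tool_rot: [0.0, 0.626, 0.78, 0.0]
wrist_force: [-0.7, -0.4, 0.2]
finger_gap: 0.0
finger_force: 0.0
```

>>> move_arm(dp=[[0,0.06,0],[0,0,0]], dr=[[0,0,0],[0,0,0]], fingers=[0,0])

```text
t: 6.2
position: [499.0, 189.5, 13.8]
tool_rot: [0.0, 0.626, 0.78, 0.0]
wrist_force: [-0.4, 0.4, -1.1]
finger_gap: -0.2
finger_force: 0.0
```

```bash
python3 - <<'E'
from p import *
st();p=np.array(cur()[:2])-C;print(p@u,p@v)
E
```

```text
{'t': 6.2, 'position': [499.02, 189.456, 13.832], 'tool_rot': [0.0, 0.626, 0.78, 0.0], 'wrist_force': [-0.448, 0.421, -1.075], 'finger_gap': -0.182, 'finger_force': 0.012, 'joint_positions': [0.262, 0.112, 2.063, -0.0, 0.966, 0.044]}
-63.71572383964315 1.1648966848987663
```

>>> move_arm(dp=[[0,0.08,0],[0,0,0]], dr=[[0,0,0],[0,0,0]], fingers=[0,0])

```text
t: 6.37
position: [500.1, 189.7, 13.7]
tool_rot: [-0.001, 0.626, 0.78, -0.001]
wrist_force: [-4.1, -1.4, 2.9]
finger_gap: -0.1
finger_force: 2.1
```

>>> move_arm(dp=[[0,0.06,0],[0,0,0]], dr=[[0,0,0],[0,0,0]], fingers=[0,0])

```text
t: 6.53
position: [500.2, 189.7, 13.6]
tool_rot: [-0.002, 0.626, 0.78, -0.002]
wrist_force: [-9.9, -3.5, 7.5]
finger_gap: -0.0
finger_force: 5.1
```

```bash
python3 - <<'E'
from p import *
t=snap('top');s=snap('scene')
o=np.hstack([cv2.resize(t[160:250,155:265],(400,300)),cv2.resize(s[225:335,250:390],(400,300))]);cv2.imwrite('pics/f2.png',o)
E
```

```text
(no output)
```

View pics/f2.png

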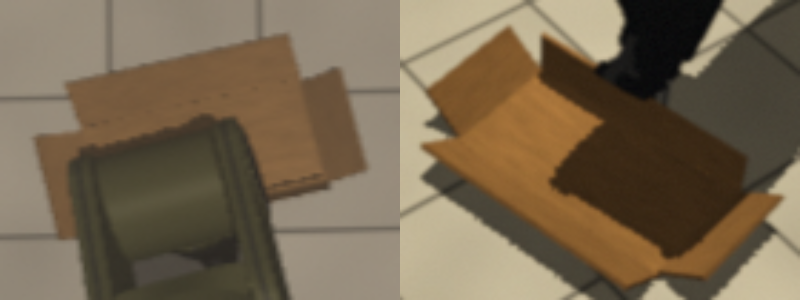

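The near panel now looks upright, with 10 N at its stop. Next is the far side.

>>> move_arm(dp=[[0,-0.5,0],[0,-0.5,0],[0,0,-1],[0,0,-1],[0,0,-1],[0,0,-1],[0,0,-0.5]], dr=[[0,0,0],[0,0,0],[0,0,0],[0,0,0],[0,0,0],[0,0,0],[0,0,0]], fingers=[0,0,0,0,0,0,0])

```text
t: 7.22
position: [480.0, 185.4, 130.1]
tool_rot: [0.002, 0.626, 0.78, 0.003]
wrist_force: [-0.3, 1.3, 0.1]
finger_gap: 0.1
finger_force: 0.0
```

>>> move_arm(dp=[[0,0.9,0],[0,0.9,0],[0,0.9,0],[0,0.9,0],[0,0.9,0],[0,0.9,0],[0,0.9,0],[0,0.9,0],[0,0.9,0]], dr=[[0,0,0],[0,0,0],[0,0,0],[0,0,0],[0,0,0],[0,0,0],[0,0,0],[0,0,0],[0,0,0]], fingers=[0,0,0,0,0,0,0,0,0])

```text
t: 7.97
position: [676.7, 228.8, 125.3]
tool_rot: [-0.0, 0.626, 0.78, -0.0]
wrist_force: [0.7, -1.0, 0.4]
finger_gap: -0.3
finger_force: 0.0
```

```bash
python3 - <<'E'
from p import *
st();p=np.array(cur()[:2])-C;print(p@u,p@v);plan(tr(118,0,14),tr(70,0,14))
E
```

```text
{'t': 7.967, 'position': [676.657, 228.76, 125.262], 'tool_rot': [-0.0, 0.626, 0.78, -0.0], 'wrist_force': [0.721, -1.035, 0.355], 'finger_gap': -0.332, 'finger_force': 0.0, 'joint_positions': [0.251, 0.339, 1.58, -0.0, 1.223, 0.033]}
118.21697733903392 1.4078381089412881
now [676.7 228.8 125.3 102.5] t 8.0
to [676.7 227.3  14.  102.4] tot [-0.06 -0.01  4.45] n 5 each [-0.011 -0.002  0.89 ] | rz tot 0.02
to [629.9 217.   14.  102.4] tot [-0.   -1.92 -0.  ] n 2 each [-0.   -0.96 -0.  ] | rz tot -0.0
```

>>> move_arm(dp=[[0,0,0.89],[0,0,0.89],[0,0,0.89],[0,0,0.89],[0,0,0.89],[0,0,0]], dr=[[0,0,0],[0,0,0],[0,0,0],[0,0,0],[0,0,0],[0,0,0]], fingers=[0,0,0,0,0,0])

```text
t: 8.47
position: [671.5, 227.4, 8.1]
tool_rot: [-0.003, 0.626, 0.78, -0.004]
wrist_force: [-1.5, -0.1, -1.9]
finger_gap: -0.3
finger_force: 0.0
```

>>> move_arm(dp=[[0,-0.25,0],[0,-0.25,0],[0,-0.25,0],[0,-0.25,0],[0,-0.2,0],[0,-0.2,0],[0,-0.2,0],[0,-0.2,0],[0,-0.2,0],[0,0,0]], dr=[[0,0,0],[0,0,0],[0,0,0],[0,0,0],[0,0,0],[0,0,0],[0,0,0],[0,0,0],[0,0,0],[0,0,0]], fingers=[0,0,0,0,0,0,0,0,0,0])

```text
t: 9.3
position: [625.7, 217.6, 14.8]
tool_rot: [-0.0, 0.626, 0.78, -0.0]
wrist_force: [0.1, -0.2, -0.3]
finger_gap: 0.2
finger_force: 0.1
```

>>> move_arm(dp=[[0,-0.1,0],[0,-0.08,0],[0,0,0]], dr=[[0,0,0],[0,0,0],[0,0,0]], fingers=[0,0,0])

```text
t: 9.55
position: [625.4, 217.5, 15.0]
tool_rot: [0.003, 0.626, 0.78, 0.004]
wrist_force: [13.0, 3.4, -8.6]
finger_gap: -0.2
finger_force: 6.3
```

>>> move_arm(dp=[[0,-0.06,0],[0,0,0]], dr=[[0,0,0],[0,0,0]], fingers=[0,0])

```text
t: 9.72
position: [625.3, 217.5, 15.1]
tool_rot: [0.004, 0.626, 0.78, 0.005]
wrist_force: [17.8, 4.3, -11.8]
finger_gap: -0.0
finger_force: 8.5
```

```bash
python3 - <<'E'
from p import *
st();p=np.array(cur()[:2])-C;print(p@u,p@v)
E
```

```text
{'t': 9.717, 'position': [625.311, 217.461, 15.076], 'tool_rot': [0.004, 0.626, 0.78, 0.005], 'wrist_force': [17.816, 4.35, -11.845], 'finger_gap': -0.049, 'finger_force': 8.492, 'joint_positions': [0.254, 0.353, 1.769, 0.0, 1.007, 0.036]}
65.64238014197085 1.3982509766010724
```

>>> move_arm(dp=[[0,0.5,0],[0,0.5,0],[0,0,-1],[0,0,-1],[0,0,-1],[0,0,-1],[0,0,-0.5]], dr=[[0,0,0],[0,0,0],[0,0,0],[0,0,0],[0,0,0],[0,0,0],[0,0,0]], fingers=[0,0,0,0,0,0,0])

```text
t: 10.3
position: [646.2, 222.1, 130.5]
tool_rot: [0.001, 0.626, 0.78, 0.001]
wrist_force: [0.3, 0.1, 1.2]
finger_gap: 0.3
finger_force: 0.0
```

>>> move_arm(dp=[[0.77,-0.43,0],[0.77,-0.43,0],[0.77,-0.43,0],[0.77,-0.43,0],[0.77,-0.43,0],[0.77,-0.43,0],[0.77,-0.43,0],[0.77,-0.43,0],[0,0,0]], dr=[[0,0,0],[0,0,0],[0,0,0],[0,0,0],[0,0,0],[0,0,0],[0,0,0],[0,0,0],[0,0,0]], fingers=[0,0,0,0,0,0,0,0,0])

```text
t: 11.05
position: [524.7, 355.6, 126.1]
tool_rot: [-0.001, 0.625, 0.781, -0.001]
wrist_force: [0.0, -1.0, -0.8]
finger_gap: -0.1
finger_force: 0.0
```

```bash
sed -i 's/C=np.array.*;Y/C=np.array([563.0,202.3]);Y/' p.py; python3 - <<'E'
from p import *
p=np.array(cur()[:2])-C;print(p@u,p@v);plan(tr(0,155,14),tr(0,110,14))
E
```

```text
-4.445352690685162 157.92654588133016
now [524.7 355.6 126.1 102.7] t 11.1
to [529.7 353.7  14.  102.4] tot [-0.12  0.18  4.48] n 5 each [-0.024  0.035  0.897] | rz tot 0.06
to [539.4 309.7  14.  102.4] tot [-1.8 -0.  -0. ] n 2 each [-0.9 -0.  -0. ] | rz tot -0.0
```

>>> move_arm(dp=[[0,0.18,0.9],[0,0,0.9],[0,0,0.9],[0,0,0.9],[0,0,0.9],[0,0,0]], dr=[[0,0,0],[0,0,0],[0,0,0],[0,0,0],[0,0,0],[0,0,0]], fingers=[0,0,0,0,0,0])

```text
t: 11.55
position: [528.4, 351.7, 8.5]
tool_rot: [-0.002, 0.626, 0.78, -0.005]
wrist_force: [-1.6, -0.4, 0.0]
finger_gap: 0.1
finger_force: 0.0
```

>>> move_arm(dp=[[-0.25,0,0],[-0.25,0,0],[-0.25,0,0],[-0.25,0,0],[-0.2,0,0],[-0.2,0,0],[-0.2,0,0],[-0.2,0,0],[-0.1,0,0],[0,0,0]], dr=[[0,0,0],[0,0,0],[0,0,0],[0,0,0],[0,0,0],[0,0,0],[0,0,0],[0,0,0],[0,0,0],[0,0,0]], fingers=[0,0,0,0,0,0,0,0,0,0])

```text
t: 12.38
position: [542.6, 307.2, 14.8]
tool_rot: [-0.0, 0.626, 0.78, -0.0]
wrist_force: [0.2, -0.3, -0.8]
finger_gap: -0.0
finger_force: 0.0
```

>>> move_arm(dp=[[-0.08,0,0],[-0.08,0,0],[0,0,0]], dr=[[0,0,0],[0,0,0],[0,0,0]], fingers=[0,0,0])

```text
t: 12.63
position: [543.3, 304.2, 14.8]
tool_rot: [-0.0, 0.626, 0.78, -0.0]
wrist_force: [-0.7, 1.0, -0.3]
finger_gap: -0.1
finger_force: 0.4
```

```bash
python3 - <<'E'
from p import *
st();p=np.array(cur()[:2])-C;print(p@u,p@v)
E
```

```text
{'t': 12.633, 'position': [543.254, 304.248, 14.775], 'tool_rot': [-0.0, 0.626, 0.78, -0.0], 'wrist_force': [-0.69, 1.023, -0.32], 'finger_gap': -0.101, 'finger_force': 0.383, 'joint_positions': [0.424, 0.286, 1.856, 0.0, 1.001, 0.206]}
2.606259741156492 103.80960849210102
```

>>> move_arm(dp=[[-0.08,0,0],[0,0,0]], dr=[[0,0,0],[0,0,0]], fingers=[0,0])

```text
t: 12.8
position: [543.3, 304.0, 14.8]
tool_rot: [-0.001, 0.626, 0.78, 0.001]
wrist_force: [-1.1, 7.1, -0.5]
finger_gap: 0.3
finger_force: 3.7
```

>>> move_arm(dp=[[-0.06,0,0],[0,0,0]], dr=[[0,0,0],[0,0,0]], fingers=[0,0])

```text
t: 12.97
position: [543.4, 303.9, 14.9]
tool_rot: [-0.002, 0.626, 0.78, 0.002]
wrist_force: [-3.0, 11.4, -2.8]
finger_gap: -0.3
finger_force: 5.9
```

>>> move_arm(dp=[[-0.06,0,0],[0,0,0]], dr=[[0,0,0],[0,0,0]], fingers=[0,0])

```text
t: 13.13
position: [543.4, 303.8, 14.9]
tool_rot: [-0.003, 0.627, 0.779, 0.003]
wrist_force: [-3.2, 15.9, -3.9]
finger_gap: -0.0
finger_force: 8.3
```

```bash
python3 - <<'E'
from p import *
st();p=np.array(cur()[:2])-C;print(p@u,p@v)
E
```

```text
{'t': 13.133, 'position': [543.351, 303.766, 14.855], 'tool_rot': [-0.003, 0.627, 0.779, 0.003], 'wrist_force': [-3.212, 15.9, -3.887], 'finger_gap': -0.026, 'finger_force': 8.287, 'joint_positions': [0.42, 0.284, 1.859, 0.01, 0.997, 0.198]}
2.5977500931654234 103.3188608308677
```

>>> move_arm(dp=[[0.5,0,0],[0.5,0,0],[0,0,-1],[0,0,-1],[0,0,-1],[0,0,-1],[0,0,-0.5]], dr=[[0,0,0],[0,0,0],[0,0,0],[0,0,0],[0,0,0],[0,0,0],[0,0,0]], fingers=[0,0,0,0,0,0,0])

```text
t: 13.72
position: [540.8, 324.9, 131.5]
tool_rot: [0.001, 0.626, 0.78, 0.002]
wrist_force: [1.3, 0.7, 0.8]
finger_gap: -0.3
finger_force: 0.0
```

>>> move_arm(dp=[[-0.95,0,0],[-0.95,0,0],[-0.95,0,0],[-0.95,0,0],[-0.95,0,0],[-0.95,0,0],[-0.95,0,0],[-0.95,0,0],[-0.95,0,0],[-0.95,0,0]], dr=[[0,0,0],[0,0,0],[0,0,0],[0,0,0],[0,0,0],[0,0,0],[0,0,0],[0,0,0],[0,0,0],[0,0,0]], fingers=[0,0,0,0,0,0,0,0,0,0])

```text
t: 14.55
position: [590.5, 90.8, 126.9]
tool_rot: [-0.0, 0.626, 0.78, -0.001]
wrist_force: [0.4, -0.3, 0.5]
finger_gap: -0.0
finger_force: 0.0
```

>>> move_arm(dp=[[-0.9,0,0],[-0.9,0,0],[0,0,0]], dr=[[0,0,0],[0,0,0],[0,0,0]], fingers=[0,0,0])

```text
t: 14.8
position: [600.8, 44.8, 127.0]
tool_rot: [0.0, 0.627, 0.779, -0.001]
wrist_force: [-0.2, 0.5, 0.2]
finger_gap: -0.1
finger_force: 0.0
```

```bash
python3 - <<'E'
from p import *
p=np.array(cur()[:2])-C;print(p@u,p@v);plan(tr(0,-155,14))
E
```

```text
3.125382537715892 -161.9171698712888
now [600.8  44.8 127.  102.3] t 14.8
to [596.3  50.9  14.  102.4] tot [ 0.28 -0.13  4.52] n 5 each [ 0.055 -0.025  0.904] | rz tot -0.02
```

>>> move_arm(dp=[[0,-0.1,0.9],[0,0,0.9],[0,0,0.9],[0,0,0.9],[0,0,0.9],[0,0,0]], dr=[[0,0,0],[0,0,0],[0,0,0],[0,0,0],[0,0,0],[0,0,0]], fingers=[0,0,0,0,0,0])

```text
t: 15.3
position: [593.3, 48.1, 9.3]
tool_rot: [-0.004, 0.626, 0.78, -0.003]
wrist_force: [-0.6, 0.1, -1.0]
finger_gap: -0.3
finger_force: 0.0
```

>>> move_arm(dp=[[0.3,0,0],[0.3,0,0],[0.3,0,0],[0.25,0,0],[0.25,0,0],[0.2,0,0],[0.2,0,0],[0.2,0,0],[0.2,0,0],[0,0,0]], dr=[[0,0,0],[0,0,0],[0,0,0],[0,0,0],[0,0,0],[0,0,0],[0,0,0],[0,0,0],[0,0,0],[0,0,0]], fingers=[0,0,0,0,0,0,0,0,0,0])

```text
t: 16.13
position: [585.5, 102.0, 14.8]
tool_rot: [-0.0, 0.626, 0.78, -0.0]
wrist_force: [-0.9, 0.5, -0.2]
finger_gap: -0.1
finger_force: 0.0
```

>>> move_arm(dp=[[0.06,0,0],[0.06,0,0],[0,0,0]], dr=[[0,0,0],[0,0,0],[0,0,0]], fingers=[0,0,0])

```text
t: 16.38
position: [585.5, 102.5, 14.9]
tool_rot: [0.001, 0.626, 0.78, -0.001]
wrist_force: [1.6, -6.9, -0.3]
finger_gap: 0.1
finger_force: 3.5
```

```bash
python3 - <<'E'
from p import *
p=np.array(cur()[:2])-C;print(p@u,p@v)
E
```

```text
0.5139088981850202 -102.30664275458088
```

>>> move_arm(dp=[[0.1,0,0],[0,0,0],[-0.5,0,0],[-0.5,0,0],[0,0,-1],[0,0,-1],[0,0,-1],[0,0,-1],[0,0,-1],[0,0,-1]], dr=[[0,0,0],[0,0,0],[0,0,0],[0,0,0],[0,0,0],[0,0,0],[0,0,0],[0,0,0],[0,0,0],[0,0,0]], fingers=[0,0,0,0,0,0,0,0,0,0])

```text
t: 17.22
position: [590.0, 81.8, 166.1]
tool_rot: [-0.001, 0.626, 0.78, 0.0]
wrist_force: [1.0, -0.6, -0.4]
finger_gap: -0.6
finger_force: 0.0
```

>>> move_arm(dp=[[0,-0.8,0],[0,-0.8,0],[0,-0.8,0],[0,-0.8,0],[0,-0.8,0],[0,-0.8,0],[0,-0.8,0],[0,0,0]], dr=[[0,0,0],[0,0,0],[0,0,0],[0,0,0],[0,0,0],[0,0,0],[0,0,0],[0,0,0]], fingers=[0.6,0.6,0.6,0.6,0.6,0.6,0.6,0.6])

```text
t: 17.88
position: [450.8, 51.4, 164.2]
tool_rot: [-0.001, 0.626, 0.78, -0.0]
wrist_force: [1.1, -0.2, -0.1]
finger_gap: 51.3
finger_force: 0.0
```

```bash
sed -i 's/C=np.array.*;Y/C=np.array([562.9,202.8]);Y/' p.py; cat > parts.py <<'E'
from m import *
def look(f):
    t=snap('top');s=snap('scene')
    o=np.zeros((600,800,3),np.uint8);o[:300,:400]=cv2.resize(t[145:250,150:290],(400,300));o[:300,400:]=cv2.resize(t[125:230,270:410],(400,300))
    o[300:,:400]=cv2.resize(s[215:335,240:400],(400,300));o[300:,400:]=cv2.resize(s[120:255,120:300],(400,300))
    cv2.imwrite('pics/'+f,o)
    for n,im in(('top',t),('scene',s)):
        H,S,V=masks(im)
        for nm,m,z in(('cap',(V<100)&(S>60)&(H<20),18),('xtal',(S<45)&(V>150),13)):
            for q in comps(m,25,400):
                w=onz(n,*q[2][0],z)
                if 550<w[0]<740 and -240<w[1]<20 and (nm=='cap' or (n=='scene' or q[0][0]<340)):
                    b=np.array([onz(n,*p,z)[:2] for p in cv2.boxPoints(q[2])]);e=np.diff(b[:3],axis=0);L=np.hypot(*e.T);i=L.argmax()
                    if L.max()<70: print(n,nm,w.round(1),L.round(1),round(np.degrees(np.arctan2(e[i,1],e[i,0]))%180,1),q[0].round(1))
    return t,s
E
python3 - <<'E'
from parts import *
from p import plan
look('g1.png')
plan((688,-140,120,95),(688,-140,4,95))
E
```

```text
top cap [ 688.1 -140.4   18. ] [41.5 28.5] 95.1 [324.6 162.1]
top cap [683.3 -50.1  18. ] [29.1 41.7] 65.1 [294.4 164.5]
top xtal [ 612.3 -140.    13. ] [37.8 23.2] 99.0 [324.9 187.8]
scene cap [ 693.4 -132.7   18. ] [33.4 58.4] 93.7 [184.  213.9]
scene cap [613.8 -37.3  18. ] [18.4 22.5] 57.3 [234.7 223.5]
scene cap [687.4 -42.6  18. ] [26.6 57.3] 64.0 [205.7 236. ]
scene xtal [ 610.2 -136.    13. ] [21.  34.9] 105.2 [214.2 200.2]
now [453.4  51.7 165.2 102.4] t 18.0
to [ 688 -140  120   95] tot [-9.51  7.51  1.81] n 10 each [-0.951  0.751  0.181] | rz tot 1.63
to [ 688 -140    4   95] tot [0.   0.   4.64] n 5 each [0.    0.    0.928] | rz tot -0.0
```

View pics/g1.png

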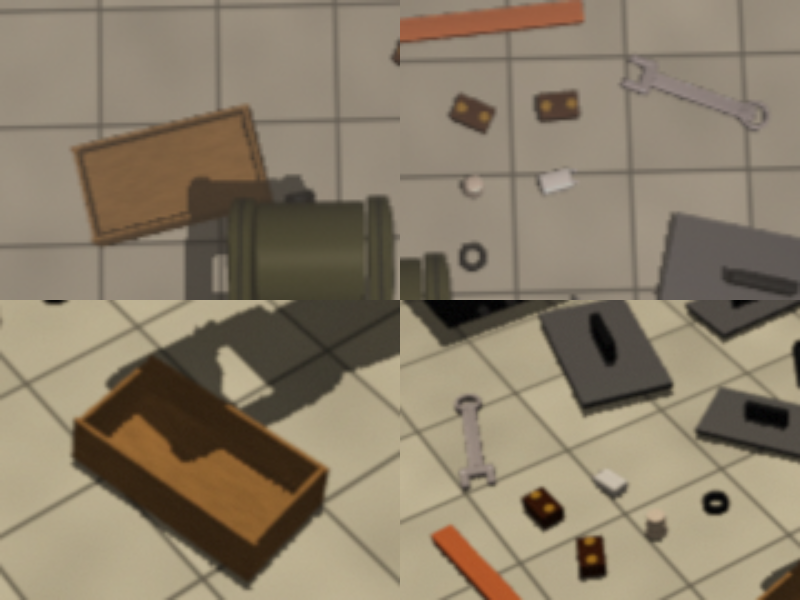

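All four sides are upright. The crop shows only two caps and one crystal, so three parts go in. I'll check heights from two views.

```bash
python3 - <<'E'
from parts import *
T=lambda x,y:(270+(x-400)/2.857,125+y/2.857);S=lambda x,y:(120+(x-400)/2.222,120+(y-300)/2.222)
for a,b in(((575,103),(537,495)),((543,106),(549,508)),((487,118),(589,542)),((461,101),(592,562)),((556,181),(610,481)),((724,271),(596,322)),((792,287),(610,358))):
    p,e=tri(S(*b),T(*a));print(p.round(1),round(e,1))
E
```

```text
[ 689.  -158.6   14.4] 5.3
[ 688.1 -126.2   19.8] 1.1
[676.9 -66.7  12.9] 1.9
[692.4 -38.1  18.2] 7.1
[ 609.5 -137.7    7.9] 0.9
[ 513.4 -298.9   82.2] 21.5
[ 483.6 -380.4  -27. ] 28.8
```

>>> move_arm(dp=[[-0.95,0.75,0.18],[-0.95,0.75,0.18],[-0.95,0.75,0.18],[-0.95,0.75,0.18],[-0.95,0.75,0.18],[-0.95,0.75,0.18],[-0.95,0.75,0.18],[-0.95,0.75,0.18],[-0.95,0.75,0.18],[-0.95,0.75,0.18]], dr=[[0,0,0],[0,0,0],[0,0,0],[0,0,0],[0,0,0],[0,0,0],[0,0,0],[0,0,0],[0,0,0],[0,0,0]], fingers=[0.6,0.6,0.6,0.6,0.6,0.6,0.6,0.6,0.6,0.6])

```text
t: 18.82
position: [689.9, -140.7, 118.9]
tool_rot: [-0.0, 0.626, 0.78, 0.0]
wrist_force: [0.1, 0.5, -0.0]
finger_gap: 51.4
finger_force: 0.0
```

>>> move_arm(dp=[[0,0,0],[0,0,0],[0,0,0.9],[0,0,0.8],[0,0,0.6],[0,0,0]], dr=[[0,0,0.8],[0,0,0.8],[0,0,0],[0,0,0],[0,0,0],[0,0,0]], fingers=[0.6,0.6,0.6,0.6,0.6,0.6])

```text
t: 19.32
position: [685.6, -138.8, 57.1]
tool_rot: [-0.004, 0.675, 0.738, -0.002]
wrist_force: [-1.1, 0.8, -0.5]
finger_gap: 51.4
finger_force: 0.0
```

```bash
python3 - <<'E'
from p import *
plan((688,-140,5,95))
E
```

```text
now [ 685.6 -138.8   57.1   95.1] t 19.3
to [ 688 -140    5   95] tot [-0.06  0.09  2.08] n 3 each [-0.018  0.03   0.694] | rz tot 0.03
```

>>> move_arm(dp=[[0,0,0.6],[0,0,0.5],[0,0,0.5],[0,0,0.3],[0,0,0.2],[0,0,0],[0,0,0]], dr=[[0,0,0],[0,0,0],[0,0,0],[0,0,0],[0,0,0],[0,0,0],[0,0,0]], fingers=[0.6,0.6,0.6,0.6,0.6,0.6,0.6])

```text
t: 19.9
position: [688.0, -139.5, 10.0]
tool_rot: [-0.0, 0.675, 0.738, 0.0]
wrist_force: [-0.4, 0.2, -0.0]
finger_gap: 51.1
finger_force: 0.0
```

>>> move_arm(dp=[[0,0,0.12],[0,0,0.12],[0,0,0],[0,0,0],[0,0,0],[0,0,0],[0,0,0]], dr=[[0,0,0],[0,0,0],[0,0,0],[0,0,0],[0,0,0],[0,0,0],[0,0,0]], fingers=[0.6,0.6,0,0,0,0,0])

```text
t: 20.48
position: [688.3, -139.5, 4.5]
tool_rot: [0.0, 0.675, 0.738, 0.0]
wrist_force: [0.4, 0.3, 1.3]
finger_gap: 26.4
finger_force: 61.8
```

>>> move_arm(dp=[[0,0,-0.5],[0,0,-1],[0,0,-1],[0,0,-1],[0,0,-0.7],[0,0,0]], dr=[[0,0,0],[0,0,0],[0,0,0],[0,0,0],[0,0,0],[0,0,0]], fingers=[0,0,0,0,0,0])

```text
t: 20.98
position: [691.1, -140.3, 115.8]
tool_rot: [0.004, 0.675, 0.738, 0.002]
wrist_force: [1.3, -1.0, 0.9]
finger_gap: 26.1
finger_force: 61.7
```

```bash
python3 - <<'E'
from p import *
c=cur();plan((*c[:3],102.4),tr(0,-55,110),tr(0,-55,12))
E
```

```text
now [ 691.1 -140.3  115.8   95.2] t 21.0
to [ 691.1 -140.3  115.8  102.4] tot [ 0.  0. -0.] n 1 each [ 0.  0. -0.] | rz tot -1.58
to [574.7 149.1 110.  102.4] tot [12.3  -2.06  0.23] n 13 each [ 0.947 -0.159  0.018] | rz tot -0.0
to [574.7 149.1  12.  102.4] tot [0.   0.   3.92] n 4 each [0.   0.   0.98] | rz tot -0.0
```

>>> move_arm(dp=[[0,0,0],[0,0,0],[0.95,-0.16,0],[0.95,-0.16,0],[0.95,-0.16,0],[0.95,-0.16,0],[0.95,-0.16,0],[0.95,-0.16,0],[0.95,-0.16,0],[0.95,-0.16,0]], dr=[[0,0,-0.8],[0,0,-0.8],[0,0,0],[0,0,0],[0,0,0],[0,0,0],[0,0,0],[0,0,0],[0,0,0],[0,0,0]], fingers=[0,0,0,0,0,0,0,0,0,0])

```text
t: 21.82
position: [614.2, 40.1, 107.8]
tool_rot: [-0.001, 0.626, 0.78, -0.001]
wrist_force: [-0.2, -0.7, -0.6]
finger_gap: 26.3
finger_force: 61.6
```

>>> move_arm(dp=[[0.95,-0.16,0],[0.95,-0.16,0],[0.95,-0.16,0],[0.95,-0.16,0],[0.9,-0.1,0],[0,0,0],[0,0,0]], dr=[[0,0,0],[0,0,0],[0,0,0],[0,0,0],[0,0,0],[0,0,0],[0,0,0]], fingers=[0,0,0,0,0,0,0])

```text
t: 22.4
position: [571.2, 150.5, 108.1]
tool_rot: [-0.0, 0.625, 0.781, -0.001]
wrist_force: [-1.2, -0.7, 0.5]
finger_gap: 26.1
finger_force: 61.6
```

```bash
python3 - <<'E'
from p import *
plan(tr(0,-55,60),tr(0,-55,10.5));st()
E
```

```text
now [571.2 150.5 108.1 102.6] t 22.4
to [574.7 149.1  60.  102.4] tot [-0.09  0.13  1.92] n 2 each [-0.043  0.063  0.962] | rz tot 0.05
to [574.7 149.1  10.5 102.4] tot [0.   0.   1.98] n 2 each [0.   0.   0.99] | rz tot -0.0
{'t': 22.4, 'position': [571.154, 150.488, 108.088], 'tool_rot': [-0.0, 0.625, 0.781, -0.001], 'wrist_force': [-1.183, -0.674, 0.474], 'finger_gap': 26.106, 'finger_force': 61.633, 'joint_positions': [0.167, 0.103, 1.889, -0.0, 1.151, -0.053]}
```

>>> move_arm(dp=[[-0.05,0.1,0.8],[0,0,0.8],[0,0,0.8],[0,0,0.6],[0,0,0.4],[0,0,0.2],[0,0,0],[0,0,0]], dr=[[0,0,0],[0,0,0],[0,0,0],[0,0,0],[0,0,0],[0,0,0],[0,0,0],[0,0,0]], fingers=[0,0,0,0,0,0,0,0])

```text
t: 23.07
position: [575.4, 148.8, 19.5]
tool_rot: [0.0, 0.626, 0.78, 0.0]
wrist_force: [-0.5, 0.4, -0.9]
finger_gap: 26.2
finger_force: 61.6
```

```bash
python3 - <<'E'
from p import *
plan(tr(0,-55,9.5));st()
E
```

```text
now [575.4 148.8  19.5 102.5] t 23.1
to [574.7 149.1   9.5 102.4] tot [ 0.02 -0.02  0.4 ] n 1 each [ 0.017 -0.024  0.398] | rz tot 0.01
{'t': 23.067, 'position': [575.388, 148.802, 19.454], 'tool_rot': [0.0, 0.626, 0.78, 0.0], 'wrist_force': [-0.478, 0.418, -0.865], 'finger_gap': 26.198, 'finger_force': 61.641, 'joint_positions': [0.163, 0.224, 1.922, -0.0, 0.995, -0.055]}
```

>>> move_arm(dp=[[0,0,0.2],[0,0,0.2],[0,0,0],[0,0,0],[0,0,0],[0,0,0]], dr=[[0,0,0],[0,0,0],[0,0,0],[0,0,0],[0,0,0],[0,0,0]], fingers=[0,0,0,0.55,0.55,0.55])

```text
t: 23.57
position: [575.2, 149.3, 9.5]
tool_rot: [0.0, 0.626, 0.78, 0.0]
wrist_force: [0.4, 0.1, 0.1]
finger_gap: 47.2
finger_force: 0.0
```

>>> move_arm(dp=[[0,0,-0.5],[0,0,-1],[0,0,-1],[0,0,-1],[0,0,-0.6],[0,0,0],[0,0,0]], dr=[[0,0,0],[0,0,0],[0,0,0],[0,0,0],[0,0,0],[0,0,0],[0,0,0]], fingers=[0.55,0.55,0.55,0.55,0.55,0.55,0.55])

```text
t: 24.15
position: [575.8, 149.4, 113.5]
tool_rot: [0.001, 0.626, 0.78, 0.001]
wrist_force: [0.3, -0.4, -0.9]
finger_gap: 46.8
finger_force: 0.0
```

```bash
python3 - <<'E'
from parts import *
from p import plan,cur,C
t,s=look('g2.png')
H,S,V=masks(t)
for q in comps((V<75)&(S>60)&(H<20),25,400): print(q[0],onz('top',*q[0],22).round(1))
plan((683,-50,110,65),(683,-50,5,65))
E
```

```text
top cap [683.2 -49.7  18. ] [27.2 41.5] 61.6 [294.5 164.5]
top xtal [ 611.8 -139.9   13. ] [37.1 19.8] 104.7 [324.9 187.8]
top xtal [ 584.1 -105.7   13. ] [31. 36.] 61.7 [314.5 195.5]
scene cap [615.6 -38.6  18. ] [18.4 22.5] 57.4 [234.5 223.8]
scene cap [687.4 -43.5  18. ] [26.1 56. ] 65.3 [205.6 236. ]
scene xtal [ 610.1 -135.3   13. ] [22.  36.4] 102.4 [214.3 200.3]
[215.63829787 119.59574468] [824.5 183.9  22. ]
[449.86075949 211.092827  ] [ 530.8 -504.9   22. ]
[211.         209.29281768] [553.5 200.8  22. ]
[479.53741497 305.36054422] [ 254.2 -573.5   22. ]
[277.41176471 385.14705882] [47.  18.1 22. ]
[317.70666667 408.12      ] [-19. -94.  22.]
[312.07692308 408.23076923] [-18.9 -78.1  22. ]
now [574.  149.  110.5 102.5] t 24.2
to [683 -50 110  65] tot [-8.71  2.53  0.02] n 9 each [-0.968  0.282  0.002] | rz tot 8.18
to [683 -50   5  65] tot [0.  0.  4.2] n 5 each [0.   0.   0.84] | rz tot -0.0
```

>>> move_arm(dp=[[-0.97,0.28,0],[-0.97,0.28,0],[-0.97,0.28,0],[-0.97,0.28,0],[-0.97,0.28,0],[-0.97,0.28,0],[-0.97,0.28,0],[-0.97,0.28,0],[-0.97,0.28,0]], dr=[[0,0,0],[0,0,0],[0,0,0],[0,0,0],[0,0,0],[0,0,0],[0,0,0],[0,0,0],[0,0,0]], fingers=[0.55,0.55,0.55,0.55,0.55,0.55,0.55,0.55,0.55])

```text
t: 25.0
position: [682.7, -51.3, 108.9]
tool_rot: [-0.002, 0.626, 0.78, -0.001]
wrist_force: [-0.2, 0.2, -0.2]
finger_gap: 47.0
finger_force: 0.0
```

>>> move_arm(dp=[[0,0,0],[0,0,0],[0,0,0],[0,0,0],[0,0,0],[0,0,0],[0,0,0],[0,0,0],[0,0,0.8],[0,0,0.8]], dr=[[0,0,1],[0,0,1],[0,0,1],[0,0,1],[0,0,1],[0,0,1],[0,0,1],[0,0,1.0],[0,0,0.2],[0,0,0]], fingers=[0.55,0.55,0.55,0.55,0.55,0.55,0.55,0.55,0.55,0.55])

```text
t: 25.83
position: [683.7, -50.3, 70.7]
tool_rot: [0.0, 0.844, 0.536, 0.0]
wrist_force: [0.9, 0.4, -0.9]
finger_gap: 47.2
finger_force: 0.0
```

>>> move_arm(dp=[[0,0,0.7],[0,0,0.6],[0,0,0.5],[0,0,0.3],[0,0,0],[0,0,0]], dr=[[0,0,0],[0,0,0],[0,0,0],[0,0,0],[0,0,0],[0,0,0]], fingers=[0.55,0.55,0.55,0.55,0.55,0.55])

```text
t: 26.33
position: [683.5, -50.3, 18.7]
tool_rot: [-0.0, 0.844, 0.537, -0.0]
wrist_force: [0.6, -0.1, 1.2]
finger_gap: 47.0
finger_force: 0.0
```

```bash
python3 - <<'E'
from p import *
plan((683,-50,4.5,65))
E
```

```text
now [683.5 -50.3  18.7  64.9] t 26.3
to [683.  -50.    4.5  65. ] tot [ 0.   -0.02  0.57] n 1 each [ 0.002 -0.023  0.569] | rz tot -0.02
```

>>> move_arm(dp=[[0,0,0.3],[0,0,0.25],[0,0,0],[0,0,0],[0,0,0],[0,0,0],[0,0,0],[0,0,0]], dr=[[0,0,0],[0,0,0],[0,0,0],[0,0,0],[0,0,0],[0,0,0],[0,0,0],[0,0,0]], fingers=[0.55,0.55,0.55,0,0,0,0,0])

```text
t: 27.0
position: [683.9, -50.3, 5.8]
tool_rot: [0.0, 0.844, 0.537, 0.0]
wrist_force: [0.4, 0.4, 1.4]
finger_gap: 26.5
finger_force: 62.9
```

>>> move_arm(dp=[[0,0,-0.5],[0,0,-1],[0,0,-1],[0,0,-1],[0,0,-0.7],[0,0,0]], dr=[[0,0,0],[0,0,0],[0,0,0],[0,0,0],[0,0,0],[0,0,0]], fingers=[0,0,0,0,0,0])

```text
t: 27.5
position: [686.9, -50.7, 117.1]
tool_rot: [0.003, 0.844, 0.537, 0.004]
wrist_force: [0.9, 0.1, 0.5]
finger_gap: 26.0
finger_force: 62.8
```

```bash
python3 - <<'E'
from p import *
c=cur();plan((*c[:3],102.4),tr(0,55,110))
E
```

```text
now [686.9 -50.7 117.1  64.9] t 27.5
to [686.9 -50.7 117.1 102.4] tot [ 0.  0. -0.] n 1 each [ 0.  0. -0.] | rz tot -8.18
to [551.1 256.5 110.  102.4] tot [13.17 -2.67  0.28] n 14 each [ 0.941 -0.19   0.02 ] | rz tot -0.0
```

>>> move_arm(dp=[[0,0,0],[0,0,0],[0,0,0],[0,0,0],[0,0,0],[0,0,0],[0,0,0],[0,0,0],[0,0,0],[0,0,0]], dr=[[0,0,-1],[0,0,-1],[0,0,-1],[0,0,-1],[0,0,-1],[0,0,-1],[0,0,-1],[0,0,-1],[0,0,-0.2],[0,0,0]], fingers=[0,0,0,0,0,0,0,0,0,0])

```text
t: 28.33
position: [682.9, -50.2, 109.3]
tool_rot: [-0.001, 0.626, 0.779, -0.0]
wrist_force: [-0.2, 0.9, -1.2]
finger_gap: 25.8
finger_force: 62.7
```

>>> move_arm(dp=[[0.94,-0.18,0],[0.94,-0.18,0],[0.94,-0.18,0],[0.94,-0.18,0],[0.94,-0.18,0],[0.94,-0.18,0],[0.94,-0.18,0],[0.94,-0.18,0],[0.94,-0.18,0],[0.94,-0.18,0]], dr=[[0,0,0],[0,0,0],[0,0,0],[0,0,0],[0,0,0],[0,0,0],[0,0,0],[0,0,0],[0,0,0],[0,0,0]], fingers=[0,0,0,0,0,0,0,0,0,0])

```text
t: 29.17
position: [588.0, 170.4, 109.9]
tool_rot: [-0.0, 0.627, 0.779, -0.0]
wrist_force: [0.4, 0.6, 0.3]
finger_gap: 25.9
finger_force: 62.7
```

>>> move_arm(dp=[[0.94,-0.18,0],[0.94,-0.18,0],[0.94,-0.18,0],[0.9,-0.18,0],[0,0,0],[0,0,0],[0,0,0]], dr=[[0,0,0],[0,0,0],[0,0,0],[0,0,0],[0,0,0],[0,0,0],[0,0,0]], fingers=[0,0,0,0,0,0,0])

```text
t: 29.75
position: [551.1, 256.0, 110.1]
tool_rot: [0.0, 0.626, 0.78, -0.0]
wrist_force: [0.1, -1.7, -0.5]
finger_gap: 26.2
finger_force: 62.7
```

```bash
python3 - <<'E'
from p import *
plan(tr(0,55,11))
E
```

```text
now [551.1 256.  110.1 102.5] t 29.8
to [551.1 256.5  11.  102.4] tot [0.02 0.   3.96] n 4 each [0.006 0.001 0.991] | rz tot 0.01
```

>>> move_arm(dp=[[0,0,0.8],[0,0,0.8],[0,0,0.7],[0,0,0.6],[0,0,0.5],[0,0,0.3],[0,0,0.2],[0,0,0],[0,0,0]], dr=[[0,0,0],[0,0,0],[0,0,0],[0,0,0],[0,0,0],[0,0,0],[0,0,0],[0,0,0],[0,0,0]], fingers=[0,0,0,0,0,0,0,0,0])

```text
t: 30.5
position: [551.6, 256.3, 13.3]
tool_rot: [0.0, 0.626, 0.78, 0.0]
wrist_force: [-0.1, -0.2, -0.0]
finger_gap: 26.3
finger_force: 62.7
```

```bash
python3 - <<'E'
from p import *
plan(tr(0,55,10.5))
E
```

```text
now [551.6 256.3  13.3 102.5] t 30.5
to [551.1 256.5  10.5 102.4] tot [ 0.01 -0.02  0.11] n 1 each [ 0.014 -0.019  0.111] | rz tot 0.01
```

>>> move_arm(dp=[[0,0,0.12],[0,0,0],[0,0,0],[0,0,0],[0,0,0]], dr=[[0,0,0],[0,0,0],[0,0,0],[0,0,0],[0,0,0]], fingers=[0,0,0.55,0.55,0.55])

```text
t: 30.92
position: [551.4, 256.5, 10.3]
tool_rot: [0.0, 0.626, 0.78, 0.0]
wrist_force: [-0.0, 0.5, 0.5]
finger_gap: 46.6
finger_force: 0.0
```

>>> move_arm(dp=[[0,0,-0.5],[0,0,-1],[0,0,-1],[0,0,-1],[0,0,-0.6],[0,0,0],[0,0,0]], dr=[[0,0,0],[0,0,0],[0,0,0],[0,0,0],[0,0,0],[0,0,0],[0,0,0]], fingers=[0.55,0.55,0.55,0.55,0.55,0.55,0.55])

```text
t: 31.5
position: [552.0, 256.6, 114.2]
tool_rot: [0.001, 0.626, 0.78, 0.001]
wrist_force: [0.6, -0.0, -0.3]
finger_gap: 46.9
finger_force: 0.0
```

```bash
python3 - <<'E'
from parts import *
from p import plan
look('g3.png')
plan((611.5,-138.5,110,103),(611.5,-138.5,4,103))
E
```

```text
top xtal [ 697.6 -134.9   13. ] [53.6 17.3] 102.1 [321.9 159.8]
top xtal [589.1 -99.3  13. ] [25.6 20. ] 151.9 [312.8 195.1]
scene cap [615.6 -38.6  18. ] [18.4 22.5] 57.4 [234.5 223.8]
scene xtal [ 610.3 -136.5   13. ] [22.1 38.9] 102.4 [214.2 200.3]
now [550.2 256.  111.1 102.5] t 31.6
to [ 611.5 -138.5  110.   103. ] tot [-15.94  -1.02   0.04] n 16 each [-0.996 -0.064  0.003] | rz tot -0.11
to [ 611.5 -138.5    4.   103. ] tot [0.   0.   4.24] n 5 each [0.    0.    0.848] | rz tot -0.0
```

View pics/g3.png

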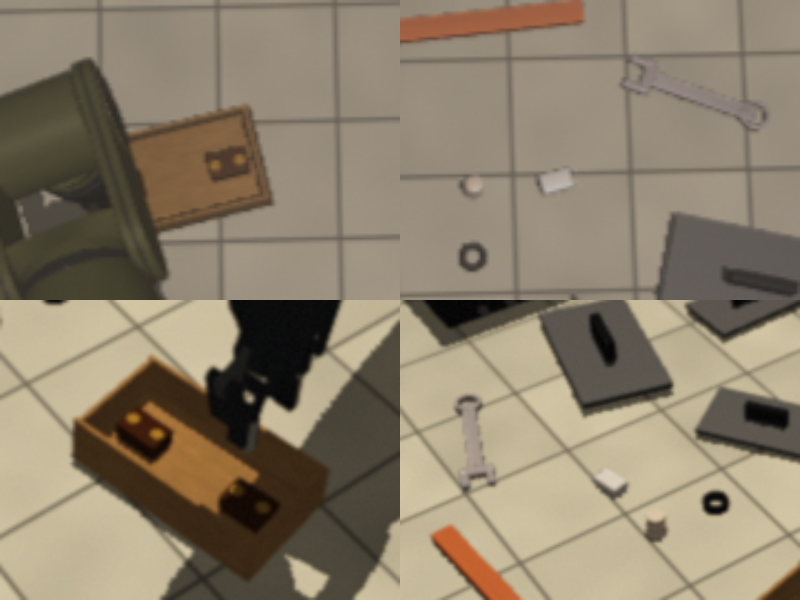

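Both caps lie flat inside the tray and the crystal hasn't moved, at crop (556,181). I'll fetch it now.

>>> move_arm(dp=[[-1,-0.06,0],[-1,-0.06,0],[-1,-0.06,0],[-1,-0.06,0],[-1,-0.06,0],[-1,-0.06,0],[-1,-0.06,0],[-1,-0.06,0],[-1,-0.06,0],[-1,-0.06,0]], dr=[[0,0,0],[0,0,0],[0,0,0],[0,0,0],[0,0,0],[0,0,0],[0,0,0],[0,0,0],[0,0,0],[0,0,0]], fingers=[0.5,0.5,0.5,0.5,0.5,0.5,0.5,0.5,0.5,0.5])

```text
t: 32.43
position: [589.2, 7.9, 110.0]
tool_rot: [-0.002, 0.626, 0.78, -0.001]
wrist_force: [0.7, 0.2, 0.1]
finger_gap: 42.6
finger_force: 0.0
```

>>> move_arm(dp=[[-1,-0.06,0],[-1,-0.06,0],[-1,-0.06,0],[-1,-0.06,0],[-1,-0.06,0],[-0.9,-0.06,0],[0,0,0.8],[0,0,0.8],[0,0,0.6],[0,0,0]], dr=[[0,0,0],[0,0,0],[0,0,0],[0,0,0],[0,0,0],[0,0,0],[0,0,0],[0,0,0],[0,0,0],[0,0,0]], fingers=[0.5,0.5,0.5,0.5,0.5,0.5,0.5,0.5,0.5,0.5])

```text
t: 33.27
position: [609.4, -135.9, 50.9]
tool_rot: [-0.005, 0.626, 0.78, -0.002]
wrist_force: [-1.0, 0.9, -0.8]
finger_gap: 42.9
finger_force: 0.0
```

>>> move_arm(dp=[[0,0,0.5],[0,0,0.4],[0,0,0.3],[0,0,0],[0,0,0]], dr=[[0,0,0],[0,0,0],[0,0,0],[0,0,0],[0,0,0]], fingers=[0.5,0.5,0.5,0.5,0.5])

```text
t: 33.68
position: [613.5, -136.8, 26.9]
tool_rot: [-0.0, 0.626, 0.78, -0.0]
wrist_force: [-0.1, -0.0, 0.1]
finger_gap: 42.3
finger_force: 0.0
```

```bash
python3 - <<'E'
from p import *
plan((611.5,-138.5,4,103))
E
```

```text
now [ 613.5 -136.8   26.9  102.5] t 33.7
to [ 611.5 -138.5    4.   103. ] tot [-0.05 -0.09  0.92] n 1 each [-0.051 -0.091  0.916] | rz tot -0.11
```

>>> move_arm(dp=[[-0.05,-0.08,0.4],[0,0,0.3],[0,0,0.2],[0,0,0],[0,0,0],[0,0,0],[0,0,0],[0,0,0],[0,0,0]], dr=[[0,0,0],[0,0,0],[0,0,0],[0,0,0],[0,0,0],[0,0,0],[0,0,0],[0,0,0],[0,0,0]], fingers=[0.5,0.5,0.5,0.5,0,0,0,0,0])

```text
t: 34.43
position: [612.2, -138.7, 5.1]
tool_rot: [0.0, 0.626, 0.78, 0.0]
wrist_force: [0.2, 0.4, 0.3]
finger_gap: 19.8
finger_force: 59.8
```

>>> move_arm(dp=[[0,0,-0.5],[0,0,-1],[0,0,-1],[0,0,-1],[0,0,-0.7],[0,0,0],[0,0,0]], dr=[[0,0,0],[0,0,0],[0,0,0],[0,0,0],[0,0,0],[0,0,0],[0,0,0]], fingers=[0,0,0,0,0,0,0])

```text
t: 35.02
position: [612.9, -138.9, 111.8]
tool_rot: [0.002, 0.626, 0.78, 0.001]
wrist_force: [0.5, 1.3, -0.6]
finger_gap: 20.1
finger_force: 59.7
```

```bash
python3 - <<'E'
from p import *
plan(tr(0,0,110))
E
```

```text
now [ 612.9 -138.9  111.8  102.5] t 35.0
to [562.9 202.8 110.  102.4] tot [13.78  1.    0.07] n 14 each [0.984 0.072 0.005] | rz tot 0.02
```

>>> move_arm(dp=[[0.98,0.07,0],[0.98,0.07,0],[0.98,0.07,0],[0.98,0.07,0],[0.98,0.07,0],[0.98,0.07,0],[0.98,0.07,0],[0.98,0.07,0],[0.98,0.07,0],[0.98,0.07,0]], dr=[[0,0,0],[0,0,0],[0,0,0],[0,0,0],[0,0,0],[0,0,0],[0,0,0],[0,0,0],[0,0,0],[0,0,0]], fingers=[0,0,0,0,0,0,0,0,0,0])

```text
t: 35.85
position: [574.2, 105.4, 107.4]
tool_rot: [-0.001, 0.626, 0.78, -0.001]
wrist_force: [-0.6, 0.2, -0.1]
finger_gap: 19.9
finger_force: 59.7
```

>>> move_arm(dp=[[0.98,0.07,0],[0.98,0.07,0],[0.98,0.07,0],[0.95,0.07,0],[0,0,0],[0,0,0],[0,0,0]], dr=[[0,0,0],[0,0,0],[0,0,0],[0,0,0],[0,0,0],[0,0,0],[0,0,0]], fingers=[0,0,0,0,0,0,0])

```text
t: 36.43
position: [561.0, 200.3, 108.2]
tool_rot: [-0.001, 0.626, 0.78, -0.001]
wrist_force: [-0.8, 0.2, -0.3]
finger_gap: 20.0
finger_force: 59.7
```

>>> move_arm(dp=[[0,0,0.8],[0,0,0.8],[0,0,0.7],[0,0,0.6],[0,0,0.5],[0,0,0.3],[0,0,0.2],[0,0,0],[0,0,0]], dr=[[0,0,0],[0,0,0],[0,0,0],[0,0,0],[0,0,0],[0,0,0],[0,0,0],[0,0,0],[0,0,0]], fingers=[0,0,0,0,0,0,0,0,0])

```text
t: 37.18
position: [562.3, 200.7, 12.7]
tool_rot: [0.0, 0.626, 0.78, 0.0]
wrist_force: [-0.2, -0.3, 0.3]
finger_gap: 20.1
finger_force: 59.7
```

```bash
python3 - <<'E'
from p import *
plan(tr(0,0,9.7));st()
E
```

```text
now [562.3 200.7  12.7 102.5] t 37.2
to [562.9 202.8   9.7 102.4] tot [0.08 0.04 0.12] n 1 each [0.077 0.041 0.121] | rz tot 0.02
{'t': 37.183, 'position': [562.305, 200.707, 12.719], 'tool_rot': [0.0, 0.626, 0.78, 0.0], 'wrist_force': [-0.221, -0.3, 0.259], 'finger_gap': 20.136, 'finger_force': 59.742, 'joint_positions': [0.253, 0.239, 1.918, -0.0, 0.984, 0.035]}
```

>>> move_arm(dp=[[0,0,0.12],[0,0,0],[0,0,0],[0,0,0],[0,0,0]], dr=[[0,0,0],[0,0,0],[0,0,0],[0,0,0],[0,0,0]], fingers=[0,0,0.5,0.5,0.5])

```text
t: 37.6
position: [562.2, 201.0, 9.8]
tool_rot: [0.0, 0.626, 0.78, 0.0]
wrist_force: [-0.1, -0.1, 1.2]
finger_gap: 42.6
finger_force: 0.0
```

>>> move_arm(dp=[[0,0,-0.5],[0,0,-1],[0,0,-1],[0,0,-1],[0,0,-1],[0,0,-1],[0,0,0]], dr=[[0,0,0],[0,0,0],[0,0,0],[0,0,0],[0,0,0],[0,0,0],[0,0,0]], fingers=[0.5,0.5,0.5,0.5,0.5,0.5,0.5])

```text
t: 38.18
position: [565.6, 201.9, 154.8]
tool_rot: [0.004, 0.626, 0.78, 0.005]
wrist_force: [1.2, 0.8, 1.4]
finger_gap: 42.9
finger_force: 0.0
```

```bash
python3 - <<'E'
from m import *
from p import plan
t=snap('top');s=snap('scene');cv2.imwrite('pics/lt.png',t)
P={}
for n,im,c in(('top',t,(394,224)),('scene',s,(211,141))):
    H,S,V=masks(im);x0,y0=c[0]-55,c[1]-50
    sub=np.zeros(V.shape,bool);sub[y0:y0+100,x0:x0+110]=True
    for nm,m,lo,hi,z in(('lid',(S<60)&(V>50)&(V<112)&sub,900,4000,16),('handle',(V<52)&sub,30,400,44)):
        for q in comps(m,lo,hi):
            b=cv2.boxPoints(q[2]);B=np.array([onz(n,*p,z)[:2] for p in b]);e=np.diff(B[:3],axis=0);L=np.hypot(*e.T);i=L.argmax()
            M=cv2.moments(q[3])
            print(n,nm,q[0].round(1),onz(n,*q[2][0],z).round(1),L.round(1),round(np.degrees(np.arctan2(e[i,1],e[i,0]))%180,1),q[1],b.round(1).tolist())
plan((500,-340,120,77))
o=np.hstack([cv2.resize(t[184:264,344:451],(400,300),interpolation=cv2.INTER_CUBIC),cv2.resize(s[105:180,160:260],(400,300),interpolation=cv2.INTER_CUBIC)]);cv2.imwrite('pics/l1.png',o)
E
```

```text
top lid [405.1 223. ] [ 506.9 -366.    16. ] [270.3 277.1] 176.3 3264 [[358.0, 174.0], [448.0, 174.0], [448.0, 267.0], [358.0, 267.0]]
top handle [445.8 205. ] [ 541.  -483.2   44. ] [ 17.7 188. ] 176.3 288 [[442.0, 175.0], [448.0, 175.0], [448.0, 239.0], [442.0, 239.0]]
scene lid [210.9 143. ] [ 497.9 -340.6   16. ] [135.2 248.3] 74.1 1612 [[180.39999389648438, 125.80000305175781], [217.1999969482422, 107.4000015258789], [242.0, 157.0], [205.1999969482422, 175.39999389648438]]
scene handle [210.8 137.2] [ 506.6 -323.9   44. ] [ 23.5 103.5] 75.3 164 [[202.0, 128.0], [208.8000030517578, 124.5999984741211], [219.60000610351562, 146.1999969482422], [212.8000030517578, 149.60000610351562]]
scene handle [221.3 163. ] [ 540.2 -214.3   44. ] [103.1   8.1] 166.7 85 [[201.6999969482422, 166.6999969482422], [240.8000030517578, 157.3000030517578], [241.3000030517578, 159.3000030517578], [202.1999969482422, 168.6999969482422]]
now [563.  201.1 149.4 102.5] t 38.3
to [ 500 -340  120   77] tot [-20.59  -7.14   1.17] n 21 each [-0.98  -0.34   0.056] | rz tot 5.56
```

View pics/l1.png

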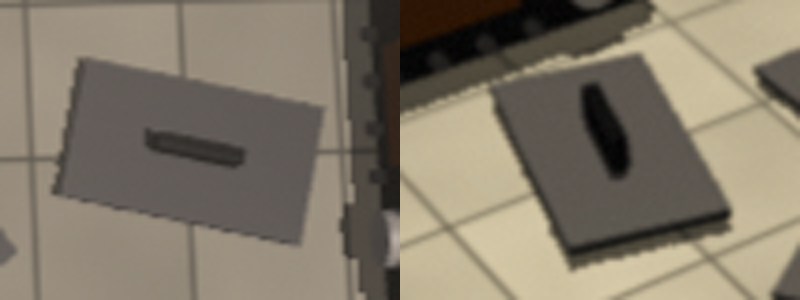

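```bash
python3 - <<'E'
from m import *
T=lambda x,y:(344+x/3.738,184+y/3.75);S=lambda x,y:(160+(x-400)/4,105+y/4)
Q=[]
for a,b in(((80,58),(569,246)),((324,107),(492,88)),((301,245),(640,54)),((57,192),(730,210))):
    p,e=tri(S(*b),T(*a));Q.append(p);print(p.round(1),round(e,1),onz('top',*T(*a),16).round(1),onz('scene',*S(*b),16).round(1))
for n,L in(('top',[T(*c) for c in((80,58),(324,107),(301,245),(57,192))]),('scene',[S(*c) for c in((569,246),(492,88),(640,54),(730,210))])):
    q=np.array([onz(n,*c,16)[:2] for c in L]);d=q[0]-q[1]+q[3]-q[2];print(n,q.mean(0),np.degrees(np.arctan2(d[1],d[0])),np.linalg.norm(d)/2,np.linalg.norm(q[0]-q[3]))
for z in(16,44): print('handle mid',onz('top',*T(195,148),z).round(1),onz('top',*T(196,142),z).round(1))
E
```

```text
[ 572.6 -257.1   18.8] 1.4 [ 572.3 -257.3   16. ] [ 571.5 -260.8   16. ]
[ 527.5 -449.8   12.3] 3.4 [ 528.5 -449.7   16. ] [ 528.6 -443.4   16. ]
[ 419.6 -425.5   12.9] 1.4 [ 420.1 -424.9   16. ] [ 421.4 -420.8   16. ]
[ 466.3 -234.    15.6] 0.8 [ 466.6 -234.2   16. ] [ 466.3 -233.3   16. ]
top [ 496.89941372 -341.52745362] 76.74782074748255 196.80357945254408 108.25848060316036
scene [ 496.94061377 -339.56407932] 76.65798707293676 190.19438838881618 108.76822861500715
handle mid [ 498.5 -345.2   16. ] [ 503.3 -346.3   16. ]
handle mid [ 496.4 -337.9   44. ] [ 501.1 -338.9   44. ]
```

```bash
python3 - <<'E'
from p import *
plan((497,-340.5,120,76.7),(497,-340.5,21,76.7))
E
```

```text
now [563.  201.1 149.4 102.5] t 38.3
to [ 497.  -340.5  120.    76.7] tot [-20.58  -7.26   1.17] n 21 each [-0.98  -0.346  0.056] | rz tot 5.63
to [ 497.  -340.5   21.    76.7] tot [0.   0.   3.96] n 4 each [0.   0.   0.99] | rz tot -0.0
```

>>> move_arm(dp=[[-0.98,-0.35,0.05],[-0.98,-0.35,0.05],[-0.98,-0.35,0.05],[-0.98,-0.35,0.05],[-0.98,-0.35,0.05],[-0.98,-0.35,0.05],[-0.98,-0.35,0.05],[-0.98,-0.35,0.05],[-0.98,-0.35,0.05],[-0.98,-0.35,0.05]], dr=[[0,0,0],[0,0,0],[0,0,0],[0,0,0],[0,0,0],[0,0,0],[0,0,0],[0,0,0],[0,0,0],[0,0,0]], fingers=[0.5,0.5,0.5,0.5,0.5,0.5,0.5,0.5,0.5,0.5])

```text
t: 39.12
position: [527.9, -58.3, 132.5]
tool_rot: [-0.001, 0.626, 0.78, -0.001]
wrist_force: [-0.1, 0.6, 0.3]
finger_gap: 42.8
finger_force: 0.0
```

>>> move_arm(dp=[[-0.98,-0.35,0.05],[-0.98,-0.35,0.05],[-0.98,-0.35,0.05],[-0.98,-0.35,0.05],[-0.98,-0.35,0.05],[-0.98,-0.35,0.05],[-0.98,-0.35,0.05],[-0.98,-0.35,0.05],[-0.98,-0.35,0.05],[-0.98,-0.35,0.05]], dr=[[0,0,0],[0,0,0],[0,0,0],[0,0,0],[0,0,0],[0,0,0],[0,0,0],[0,0,0],[0,0,0],[0,0,0]], fingers=[0.5,0.5,0.5,0.5,0.5,0.5,0.5,0.5,0.5,0.5])

```text
t: 39.95
position: [495.7, -315.9, 119.9]
tool_rot: [-0.002, 0.626, 0.78, -0.0]
wrist_force: [-0.2, -0.9, -0.4]
finger_gap: 42.5
finger_force: 0.0
```

>>> move_arm(dp=[[-0.98,-0.25,0],[0,0,0],[0,0,0],[0,0,0],[0,0,0],[0,0,0],[0,0,0],[0,0,0],[0,0,0]], dr=[[0,0,0],[0,0,1],[0,0,1],[0,0,1],[0,0,1],[0,0,1],[0,0,0.6],[0,0,0],[0,0,0]], fingers=[0.5,0.5,0.5,0.5,0.5,0.5,0.5,0.5,0.5])

```text
t: 40.7
position: [495.4, -340.1, 120.4]
tool_rot: [-0.001, 0.783, 0.622, -0.0]
wrist_force: [-0.5, 0.1, 0.2]
finger_gap: 42.9
finger_force: 0.0
```

```bash
python3 - <<'E'
from p import *
plan((497,-340.5,60,76.7),(497,-340.5,22,76.7))
E
```

```text
now [ 495.4 -340.1  120.4   76.9] t 40.7
to [ 497.  -340.5   60.    76.7] tot [-0.    0.06  2.41] n 3 each [-0.001  0.021  0.805] | rz tot 0.04
to [ 497.  -340.5   22.    76.7] tot [0.   0.   1.52] n 2 each [0.   0.   0.76] | rz tot -0.0
```

>>> move_arm(dp=[[0,0.05,0.8],[0,0,0.8],[0,0,0.8],[0,0,0.6],[0,0,0.5],[0,0,0.3],[0,0,0.1],[0,0,0],[0,0,0]], dr=[[0,0,0],[0,0,0],[0,0,0],[0,0,0],[0,0,0],[0,0,0],[0,0,0],[0,0,0],[0,0,0]], fingers=[0.5,0.5,0.5,0.5,0.5,0.5,0.5,0.5,0.5])

```text
t: 41.45
position: [497.9, -341.4, 25.1]
tool_rot: [0.001, 0.784, 0.621, 0.0]
wrist_force: [0.9, -0.3, 0.0]
finger_gap: 42.6
finger_force: 0.0
```

>>> move_arm(dp=[[0,0,0],[0,0,0],[0,0,0],[0,0,0],[0,0,0],[0,0,0]], dr=[[0,0,0],[0,0,0],[0,0,0],[0,0,0],[0,0,0],[0,0,0]], fingers=[0,0,0,0,0,0])

```text
t: 41.95
position: [498.2, -341.6, 25.6]
tool_rot: [0.001, 0.784, 0.621, 0.0]
wrist_force: [1.1, 0.2, 5.0]
finger_gap: 12.5
finger_force: 61.1
```

>>> move_arm(dp=[[0,0,-0.4],[0,0,-0.4],[0,0,0],[0,0,0]], dr=[[0,0,0],[0,0,0],[0,0,0],[0,0,0]], fingers=[0,0,0,0])

```text
t: 42.28
position: [497.8, -341.3, 45.2]
tool_rot: [0.001, 0.784, 0.621, 0.0]
wrist_force: [0.2, -0.1, -1.4]
finger_gap: 12.5
finger_force: 60.1
```

```bash
python3 - <<'E'
from p import *
st();print(r.read_state()['wrist_torque'])
E
```

```text
{'t': 42.283, 'position': [497.777, -341.298, 45.196], 'tool_rot': [0.001, 0.784, 0.621, 0.0], 'wrist_force': [0.194, -0.142, -1.369], 'finger_gap': 12.545, 'finger_force': 60.136, 'joint_positions': [-0.69, 0.206, 1.893, -0.0, 1.042, -0.46]}
[-0.00137635  0.02686058 -0.00585258]
```

>>> move_arm(dp=[[0,0,-0.6],[0,0,-0.8],[0,0,-0.8],[0,0,-0.8],[0,0,-0.7],[0,0,0],[0,0,0]], dr=[[0,0,0],[0,0,0],[0,0,0],[0,0,0],[0,0,0],[0,0,0],[0,0,0]], fingers=[0,0,0,0,0,0,0])

```text
t: 42.87
position: [497.7, -341.2, 137.3]
tool_rot: [0.001, 0.784, 0.621, 0.0]
wrist_force: [-0.1, 0.3, -1.7]
finger_gap: 12.4
finger_force: 60.2
```

```bash
python3 - <<'E'
from p import *
c=cur();plan((*c[:3],102.4),tr(0,0,140));st()
E
```

```text
now [ 497.7 -341.2  137.3   76.8] t 42.9
to [ 497.7 -341.2  137.3  102.4] tot [ 0.  0. -0.] n 1 each [ 0.  0. -0.] | rz tot -5.58
to [562.9 202.8 140.  102.4] tot [20.69  7.22 -0.11] n 21 each [ 0.985  0.344 -0.005] | rz tot -0.0
{'t': 42.867, 'position': [497.724, -341.241, 137.335], 'tool_rot': [0.001, 0.784, 0.621, 0.0], 'wrist_force': [-0.092, 0.297, -1.706], 'finger_gap': 12.369, 'finger_force': 60.165, 'joint_positions': [-0.69, 0.098, 1.842, -0.0, 1.2, -0.46]}
```

>>> move_arm(dp=[[0,0,0],[0,0,0],[0,0,0],[0,0,0],[0,0,0],[0,0,0],[0,0,0],[0,0,0],[0,0,0],[0,0,0]], dr=[[0,0,-0.4],[0,0,-0.6],[0,0,-0.7],[0,0,-0.7],[0,0,-0.7],[0,0,-0.7],[0,0,-0.7],[0,0,-0.6],[0,0,-0.48],[0,0,0]], fingers=[0,0,0,0,0,0,0,0,0,0])

```text
t: 43.7
position: [496.3, -340.0, 134.0]
tool_rot: [-0.002, 0.626, 0.78, 0.0]
wrist_force: [-0.3, 1.2, -2.6]
finger_gap: 12.9
finger_force: 60.1
```

>>> move_arm(dp=[[0.3,0.1,0],[0.6,0.2,0],[0.8,0.3,0],[0.8,0.3,0],[0.8,0.3,0],[0.8,0.3,0],[0.8,0.3,0],[0.8,0.3,0],[0.8,0.3,0],[0.8,0.3,0]], dr=[[0,0,0],[0,0,0],[0,0,0],[0,0,0],[0,0,0],[0,0,0],[0,0,0],[0,0,0],[0,0,0],[0,0,0]], fingers=[0,0,0,0,0,0,0,0,0,0])

```text
t: 44.53
position: [523.6, -145.7, 136.3]
tool_rot: [-0.001, 0.627, 0.779, 0.0]
wrist_force: [-0.0, 0.2, -0.5]
finger_gap: 12.4
finger_force: 60.1
```

>>> move_arm(dp=[[0.8,0.3,0],[0.8,0.3,0],[0.8,0.3,0],[0.8,0.3,0],[0.8,0.3,0],[0.8,0.3,0],[0.8,0.3,0],[0.8,0.3,0],[0.8,0.2,0],[0.8,0.2,0]], dr=[[0,0,0],[0,0,0],[0,0,0],[0,0,0],[0,0,0],[0,0,0],[0,0,0],[0,0,0],[0,0,0],[0,0,0]], fingers=[0,0,0,0,0,0,0,0,0,0])

```text
t: 45.37
position: [548.5, 64.4, 136.3]
tool_rot: [-0.0, 0.627, 0.779, -0.0]
wrist_force: [0.7, 0.3, -1.9]
finger_gap: 12.8
finger_force: 60.2
```

>>> move_arm(dp=[[0.8,0.3,0],[0.8,0.3,0],[0.8,0.3,0],[0.8,0.3,0],[0.7,0.2,0],[0.4,0.1,0],[0.2,0,0],[0,0,0],[0,0,0],[0,0,0]], dr=[[0,0,0],[0,0,0],[0,0,0],[0,0,0],[0,0,0],[0,0,0],[0,0,0],[0,0,0],[0,0,0],[0,0,0]], fingers=[0,0,0,0,0,0,0,0,0,0])

```text
t: 46.2
position: [561.8, 179.4, 136.7]
tool_rot: [0.0, 0.627, 0.779, -0.0]
wrist_force: [-0.5, -0.3, -1.2]
finger_gap: 12.6
finger_force: 60.2
```

```bash
python3 - <<'E'
from p import *
plan(tr(0,0,140),tr(0,0,75));st()
t=snap('top');s=snap('scene');cv2.imwrite('pics/s5.png',s)
o=np.hstack([cv2.resize(t[145:250,150:290],(400,300)),cv2.resize(s[195:330,220:400],(400,300))]);cv2.imwrite('pics/l2.png',o)
E
```

```text
now [561.8 179.4 136.7 102.4] t 46.2
to [562.9 202.8 140.  102.4] tot [ 0.91  0.24 -0.13] n 1 each [ 0.906  0.244 -0.132] | rz tot -0.01
to [562.9 202.8  75.  102.4] tot [0.  0.  2.6] n 3 each [0.    0.    0.867] | rz tot -0.0
{'t': 46.2, 'position': [561.797, 179.368, 136.704], 'tool_rot': [0.0, 0.627, 0.779, -0.0], 'wrist_force': [-0.539, -0.343, -1.21], 'finger_gap': 12.575, 'finger_force': 60.153, 'joint_positions': [0.218, 0.07, 1.873, -0.0, 1.199, 0.003]}
```

View pics/l2.png

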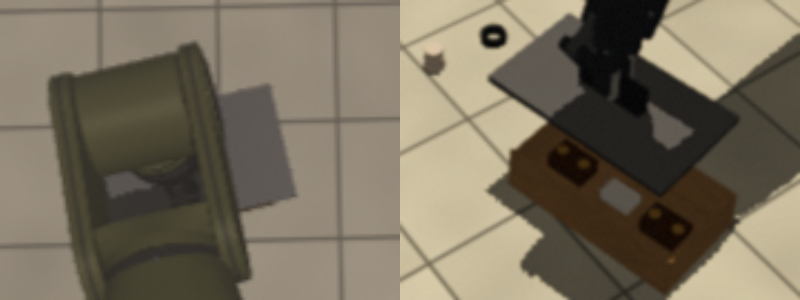

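The lid is held level over the tray, and both caps and the crystal are visible inside. I'll measure the lid's position in the hand.

```bash
python3 - <<'E'
from m import *
from p import C,u,v,cur
S=lambda x,y:(220+(x-400)/2.222,195+y/2.222);T=lambda x,y:(150+x/2.857,145+y/2.857)
for a,b in(((270,85),(489,78)),((296,196),(568,14))): print(tri(S(*b),T(*a)))
c=cur()
q=np.array([onz('scene',*S(*k),127)[:2] for k in((489,76),(568,13),(738,119),(662,191))]);w=q.mean(0)-c[:2]
d=q[2]-q[1]+q[3]-q[0];print('off u,v',w@u,w@v,np.degrees(np.arctan2(d[1],d[0])),np.linalg.norm(d)/2)
q=np.array([onz('top',*T(*k),127)[:2] for k in((270,85),(296,196))]);w=q-c[:2];print('top: u,v of -y corners (exp 56,-97/-56,-97)',w@u,w@v)
# tray rim check, scene: outer corners of rim from earlier crop g1: (240+x/2.5,215+(y-300)/2.5)
G=lambda x,y:(240+x/2.5,215+(y-300)/2.5)
q=np.array([onz('scene',*G(*k),47)[:2] for k in((75,420),(152,355),(328,468),(258,542))]);print('tray',q.mean(0)-C)
E
```

```text
(array([634.95983346,  95.45324299, 122.38823618]), np.float64(1.4943327839430505))
(array([527.17138302,  71.79575377, 124.88345133]), np.float64(0.6013802615431879))
off u,v -0.6022982017466286 0.5014897883671074 102.1567949054926 193.63224245017835
top: u,v of -y corners (exp 56,-97/-56,-97) [ 52.78808187 -57.5458595 ] [-98.1164118  -97.21397232]
tray [-2.03878747  0.67786323]
```

>>> move_arm(dp=[[0.3,0.1,0],[0.4,0.1,0],[0.2,0.04,0],[0,0,0.3],[0,0,0.5],[0,0,0.5],[0,0,0.5],[0,0,0.3],[0,0,0],[0,0,0]], dr=[[0,0,0],[0,0,0],[0,0,0],[0,0,0],[0,0,0],[0,0,0],[0,0,0],[0,0,0],[0,0,0],[0,0,0]], fingers=[0,0,0,0,0,0,0,0,0,0])

```text
t: 47.13
position: [562.4, 203.0, 83.0]
tool_rot: [-0.001, 0.627, 0.779, -0.001]
wrist_force: [0.3, -1.1, -1.4]
finger_gap: 13.0
finger_force: 60.1
```

```bash
python3 - <<'E'
from p import *
plan(tr(0,0,76),tr(0,0,64.6));st()
E
```

```text
now [562.4 203.   83.  102.4] t 47.1
to [562.9 202.8  76.  102.4] tot [-0.01  0.02  0.28] n 1 each [-0.01   0.018  0.279] | rz tot -0.0
to [562.9 202.8  64.6 102.4] tot [0.   0.   0.46] n 1 each [0.    0.    0.456] | rz tot -0.0
{'t': 47.133, 'position': [562.396, 202.955, 82.976], 'tool_rot': [-0.001, 0.627, 0.779, -0.001], 'wrist_force': [0.25, -1.052, -1.395], 'finger_gap': 12.97, 'finger_force': 60.138, 'joint_positions': [0.257, 0.148, 1.886, -0.0, 1.109, 0.04]}
```

>>> move_arm(dp=[[0,0,0.2],[0,0,0.15],[0,0,0]], dr=[[0,0,0],[0,0,0],[0,0,0]], fingers=[0,0,0])

```text
t: 47.38
position: [562.9, 203.2, 75.1]
tool_rot: [-0.0, 0.627, 0.779, -0.0]
wrist_force: [-0.9, -0.5, -2.2]
finger_gap: 12.6
finger_force: 60.1
```

>>> move_arm(dp=[[0,0,0.1],[0,0,0.1],[0,0,0]], dr=[[0,0,0],[0,0,0],[0,0,0]], fingers=[0,0,0])

```text
t: 47.63
position: [562.8, 203.3, 70.2]
tool_rot: [-0.0, 0.627, 0.779, -0.0]
wrist_force: [-0.2, 0.1, -1.3]
finger_gap: 12.6
finger_force: 60.1
```

>>> move_arm(dp=[[0,0,0.1],[0,0,0.08],[0,0,0]], dr=[[0,0,0],[0,0,0],[0,0,0]], fingers=[0,0,0])

```text
t: 47.88
position: [562.7, 203.2, 65.5]
tool_rot: [-0.0, 0.627, 0.779, -0.0]
wrist_force: [-0.0, 0.5, -1.9]
finger_gap: 12.5
finger_force: 60.1
```

```bash
python3 - <<'E'
from p import *
plan(tr(0,0,64.6));st()
E
```

```text
now [562.7 203.2  65.5 102.4] t 47.9
to [562.9 202.8  64.6 102.4] tot [-0.02  0.    0.04] n 1 each [-0.018  0.003  0.037] | rz tot -0.0
{'t': 47.883, 'position': [562.737, 203.229, 65.52], 'tool_rot': [-0.0, 0.627, 0.779, -0.0], 'wrist_force': [-0.042, 0.544, -1.929], 'finger_gap': 12.542, 'finger_force': 60.139, 'joint_positions': [0.257, 0.17, 1.895, 0.0, 1.078, 0.04]}
```

>>> move_arm(dp=[[0,0,0.06],[0,0,0.06],[0,0,0]], dr=[[0,0,0],[0,0,0],[0,0,0]], fingers=[0,0,0])

```text
t: 48.13
position: [563.3, 203.4, 63.5]
tool_rot: [0.0, 0.627, 0.779, 0.0]
wrist_force: [-1.0, -0.4, 1.4]
finger_gap: 12.8
finger_force: 60.5
```

>>> move_arm(dp=[[0,0,0.06],[0,0,0.06],[0,0,0]], dr=[[0,0,0],[0,0,0],[0,0,0]], fingers=[0,0,0])

```text
t: 48.38
position: [564.0, 203.6, 61.8]
tool_rot: [0.001, 0.626, 0.779, 0.001]
wrist_force: [-2.7, -0.9, 6.9]
finger_gap: 12.3
finger_force: 61.3
```

>>> move_arm(dp=[[0,0,0.06],[0,0,0]], dr=[[0,0,0],[0,0,0]], fingers=[0,0])

```text
t: 48.55
position: [564.4, 203.7, 60.9]
tool_rot: [0.001, 0.626, 0.779, 0.001]
wrist_force: [-3.1, 0.2, 8.7]
finger_gap: 12.9
finger_force: 61.5
```

```bash
python3 - <<'E'
from p import *
st()
E
```

```text
{'t': 48.55, 'position': [564.373, 203.667, 60.862], 'tool_rot': [0.001, 0.626, 0.779, 0.001], 'wrist_force': [-3.066, 0.203, 8.699], 'finger_gap': 12.92, 'finger_force': 61.493, 'joint_positions': [0.257, 0.177, 1.895, -0.0, 1.066, 0.04]}
```

>>> move_arm(dp=[[0,0,0.06],[0,0,0]], dr=[[0,0,0],[0,0,0]], fingers=[0,0])

```text
t: 48.72
position: [564.7, 203.8, 60.0]
tool_rot: [0.001, 0.626, 0.779, 0.001]
wrist_force: [-3.2, -1.3, 10.1]
finger_gap: 12.4
finger_force: 61.8
```

>>> move_arm(dp=[[0,0,0.08],[0,0,0]], dr=[[0,0,0],[0,0,0]], fingers=[0,0])

```text
t: 48.88
position: [565.0, 203.8, 59.9]
tool_rot: [0.001, 0.626, 0.78, 0.001]
wrist_force: [-8.7, -2.7, 19.3]
finger_gap: 12.8
finger_force: 63.1
```

>>> move_arm(dp=[[0,0,0.08],[0,0,0]], dr=[[0,0,0],[0,0,0]], fingers=[0,0])

```text
t: 49.05
position: [565.9, 204.0, 59.9]
tool_rot: [0.002, 0.626, 0.78, 0.002]
wrist_force: [-9.8, -2.7, 26.5]
finger_gap: 12.7
finger_force: 64.2
```

>>> move_arm(dp=[[0,0,-0.1],[0,0,-0.1],[0,0,0]], dr=[[0,0,0],[0,0,0],[0,0,0]], fingers=[0,0,0])

```text
t: 49.3
position: [564.5, 203.7, 60.0]
tool_rot: [0.001, 0.627, 0.779, 0.001]
wrist_force: [-1.7, -0.3, 7.5]
finger_gap: 12.6
finger_force: 61.4
```

>>> move_arm(dp=[[0,0,0],[0,0,0],[0,0,0],[0,0,-0.3],[0,0,-0.8],[0,0,-1],[0,0,-0.6],[0,0,0],[0,0,0]], dr=[[0,0,0],[0,0,0],[0,0,0],[0,0,0],[0,0,0],[0,0,0],[0,0,0],[0,0,0],[0,0,0]], fingers=[0.5,0.5,0.5,0.5,0.5,0.5,0,0,0])

```text
t: 50.05
position: [563.6, 203.5, 126.5]
tool_rot: [0.001, 0.627, 0.779, 0.001]
wrist_force: [-0.3, -0.2, -0.5]
finger_gap: 7.0
finger_force: 0.0
```

```bash
python3 - <<'E'
from p import *
plan(tr(0,0,100));st()
E
```

```text
now [563.6 203.5 126.5 102.4] t 50.0
to [562.9 202.8 100.  102.4] tot [-0.02 -0.03  1.06] n 2 each [-0.01  -0.017  0.53 ] | rz tot -0.0
{'t': 50.05, 'position': [563.617, 203.457, 126.496], 'tool_rot': [0.001, 0.627, 0.779, 0.001], 'wrist_force': [-0.301, -0.158, -0.459], 'finger_gap': 7.016, 'finger_force': 0.0, 'joint_positions': [0.257, 0.099, 1.86, 0.0, 1.181, 0.04]}
```

>>> move_arm(dp=[[0,0,0.5],[0,0,0.5],[0,0,0.4],[0,0,0.2],[0,0,0],[0,0,0]], dr=[[0,0,0],[0,0,0],[0,0,0],[0,0,0],[0,0,0],[0,0,0]], fingers=[0,0,0,0,0,0])

```text
t: 50.55
position: [562.3, 203.1, 84.1]
tool_rot: [-0.001, 0.627, 0.779, -0.001]
wrist_force: [0.5, 0.4, 0.9]
finger_gap: 0.1
finger_force: 0.0
```

>>> move_arm(dp=[[0,0,0.1],[0,0,0.1],[0,0,0]], dr=[[0,0,0],[0,0,0],[0,0,0]], fingers=[0,0,0])

```text
t: 50.8
position: [563.1, 203.3, 80.5]
tool_rot: [0.0, 0.627, 0.779, 0.0]
wrist_force: [0.1, 0.1, -1.3]
finger_gap: 0.3
finger_force: 0.0
```

>>> move_arm(dp=[[0,0,0.1],[0,0,0]], dr=[[0,0,0],[0,0,0]], fingers=[0,0])

```text
t: 50.97
position: [563.8, 203.5, 79.1]
tool_rot: [0.001, 0.627, 0.779, 0.001]
wrist_force: [-0.0, -0.6, 4.0]
finger_gap: -0.1
finger_force: 2.3
```

Contact is at z = 79, which is exactly the seated handle height (35 + 44). I'll press once more, then clear away and check.

>>> move_arm(dp=[[0,0,0.1],[0,0,0.08],[0,0,0]], dr=[[0,0,0],[0,0,0],[0,0,0]], fingers=[0,0,0])

```text
t: 51.22
position: [565.6, 203.9, 78.9]
tool_rot: [0.002, 0.627, 0.779, 0.002]
wrist_force: [-6.2, -0.7, 20.7]
finger_gap: 0.3
finger_force: 9.9
```

>>> move_arm(dp=[[0,0,0.06],[0,0,0],[0,0,-0.2],[0,0,-0.5],[0,0,-1],[0,0,-1],[0,0,-1],[0,0,-1],[0,0,-1],[0,0,0]], dr=[[0,0,0],[0,0,0],[0,0,0],[0,0,0],[0,0,0],[0,0,0],[0,0,0],[0,0,0],[0,0,0],[0,0,0]], fingers=[0,0,0,0,0,0,0,0,0,0])

```text
t: 52.05
position: [565.8, 204.1, 221.5]
tool_rot: [0.003, 0.627, 0.779, 0.004]
wrist_force: [0.7, -1.0, 1.0]
finger_gap: 0.1
finger_force: 0.0
```

>>> move_arm(dp=[[-1,0,0],[-1,0,0],[-1,-0.4,0],[-1,-0.4,0],[-1,-0.4,0],[-1,-0.4,0],[-1,-0.4,0],[-1,-0.4,0],[-1,-0.4,0],[-1,-0.4,0]], dr=[[0,0,0],[0,0,0],[0,0,0],[0,0,0],[0,0,0],[0,0,0],[0,0,0],[0,0,0],[0,0,0],[0,0,0]], fingers=[0,0,0,0,0,0,0,0,0,0])

```text
t: 52.88
position: [537.8, -59.1, 213.8]
tool_rot: [-0.0, 0.627, 0.779, -0.0]
wrist_force: [-0.1, 0.6, -0.8]
finger_gap: -0.0
finger_force: 0.0
```

>>> move_arm(dp=[[-0.5,0,0],[0,0,0],[0,0,0],[0,0,0]], dr=[[0,0,0],[0,0,0],[0,0,0],[0,0,0]], fingers=[0,0,0,0])

```text
t: 53.22
position: [541.4, -69.4, 214.2]
tool_rot: [-0.0, 0.626, 0.78, 0.0]
wrist_force: [-0.2, -0.7, -0.8]
finger_gap: -0.2
finger_force: 0.0
```

```bash
python3 - <<'E'
from h import *
t=snap('top');s=snap('scene')
o=np.zeros((600,800,3),np.uint8);o[:300,:400]=cv2.resize(t[145:250,150:290],(400,300));o[:300,400:]=cv2.resize(t[125:230,270:410],(400,300))
o[300:,:400]=cv2.resize(s[215:335,240:400],(400,300));o[300:,400:]=cv2.resize(s[120:330,120:400],(400,300))
cv2.imwrite('pics/z.png',o)
E
```

```text
(no output)
```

View pics/z.png

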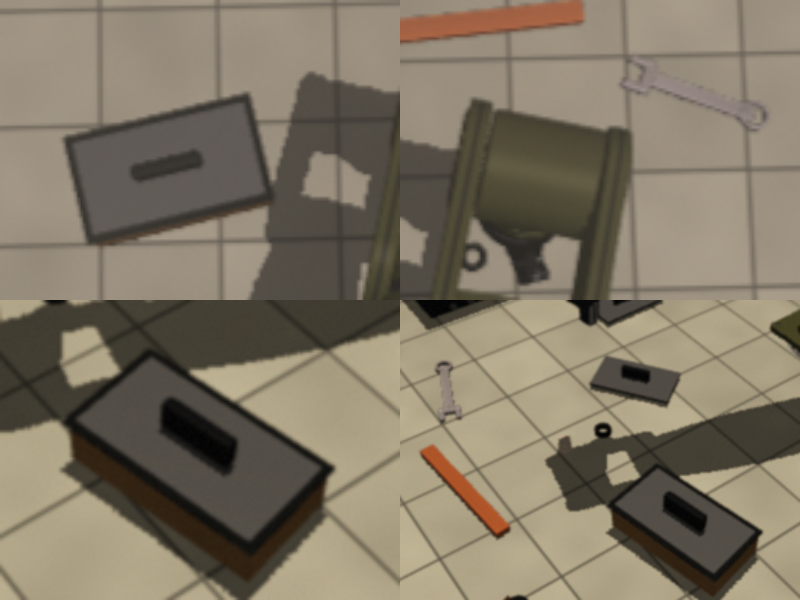

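The lid is level and home: its flange lies flat on the rim and aligned with the tray. The bystanders in view stand where they were. I'll hand it in.

```bash
python3 -c "
from rig import r
print(r.close_job())"
```

```text
the job is handed in; nothing more can be done
None
```

The job is handed in, at about 53 s of the 210 s: all four sides are upright, both mica capacitors and the one crystal holder are inside, and the large lid is pressed level and fully home (handle top at 79 mm, the seated height).

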